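Prop the mosaic picture and hold the lantern's full beam on it

TASK

Take the mosaic picture panel out of its slotted rack and lean it, standing on its lower edge and tilted back, against the middle of the keepsake box's side that faces the lantern, with the picture towards the lantern, and let go of it. Then push the lantern's thumb bar down with the fingers, past the first two clicks to the third and last, and finish while still holding it down there against its spring. Leave the box where it is and do not disturb the bowl, ashtray, coasters and spinning top.

Things in the scene. Friction and masses are not known exactly. Their poses are not given: they have to be found in the camera images.
- panel: Picture panel, a flat wooden slab 12 (x) by 100 (y) by 160 mm (z), 140 to 280 g. Origin: centre of its lower edge face; z runs up the panel. Its -x face carries the picture of small tiles (0.5 mm proud); +x is the plain back. It starts upright, its foot 12 mm above the table in the rack's slot, and can be gripped across its thickness by the upper edge, from above.
- panel_foot (a point): The middle of the panel's lower back edge, 6 mm behind the panel's origin (+x): the edge that stands on the table when the panel leans back.
- rack: Wooden rack, fixed, base 90 (x) by 130 (y) by 12 mm, with two rails along y that rise to 40 mm above the table and leave a slot 17 mm wide (x) over the middle, open above and at both ends. Origin: centre of its underside. The panel starts in the slot with its axes along the rack's axes.
- keepsake_box: Dark wooden box with a brass band, loose, 1.6 kg, 70 (x) by 140 (y) by 90 mm high. Origin: centre of its underside. Its -x side (35 mm from the origin) faces roughly to the lantern; the panel leans on this side, its +x axis towards the box. With the panel's lower back edge 20 to 35 mm in front of it, the back rests on the box's top edge at a good slant.
- lantern: Battery lantern, fixed. Grey base 100 (x) by 90 (y) by 80 mm high, its round lens on the -x face, looking towards the box; on the base a clear column of 37 mm radius, centred 14 mm from the origin to -x, 201 mm high, with a thin bail up to 218 mm. The thumb dial is at the rear (+x). Origin: centre of the underside.
- dial_lever: The thumb dial, a black disc of 54 mm diameter with an arm that carries the thumb bar. Origin: on its horizontal turning axis, 45 mm behind the lantern's origin (+x) and 65 mm above the table; the axis runs along the lantern's y.
- thumb_bar (a point): Rubber thumb bar, 14 mm thick, 50 mm long along the lantern's y, on the dial's arm, which points to the lantern's rear (+x). This point: the bar's centre, 65 mm from the dial's axis. At rest the arm points 0.6 rad above level (bar centre 102 mm above the table, 54 mm behind the axis), at the third click 0.6 rad below level (bar centre 28 mm above the table).
- dial (a joint): Angle of the dial, rad: 0 at rest (off), growing as the thumb bar goes down; the arm points 0.6 rad minus this value above level. Clicks at 0.40, 0.80 and 1.20 (the third, full beam); hard stop at 1.28. A spring always returns it to 0 when released; the fingers need some 3 to 6 N along the way and about 5 N to hold the third click.
- candy_bowl: Covered cut-glass candy bowl, 90 mm across, 104 mm high; bystander. Origin: centre of its underside.
- ashtray: Round green ashtray, 104 mm across, 30 mm high; bystander. Origin: centre of its underside.
- coaster0: Round flat plastic coaster, 90 mm across, 6 mm thick, empty; bystander. Origin: centre of its underside.
- coaster1: A coaster like the first, with the spinning top on it; bystander. Origin: centre of its underside.
- spinning_top: Wooden spinning top standing point up on a coaster, 50 mm across, 55 mm high; bystander. Origin: centre of its lower face.
Not all that is in view belongs to the job. Leave any orange look-alike of the lantern alone.

How it is judged (in metres and radians):
On the way, in this order (a step that is already met when the one before it is completed fails the run):
1. the panel leans against the box's lantern side, picture towards the lantern, let go (angle between panel's own z axis and vertical between 0.1 and 0.65 rad and contact force between panel and keepsake_box above 0.05 N and height (world z) of panel_foot below 0.01 m and x of keepsake_box in the frame of panel above 0.02 m and x of panel in the frame of keepsake_box between -0.14 and -0.035 m and y of panel in the frame of keepsake_box between -0.06 and 0.06 m and angle between the y axis of panel and the y axis of keepsake_box, either way round below 0.35 rad and linear speed of panel below 0.03 m/s and contact force between panel and the arm below 0.05 N and contact force between panel and the fingers below 0.05 N), for 0.3 s.
2. the fingers hold the dial at its third click (value of joint dial above 1.1 rad and contact force between dial_lever and the fingers above 1.5 N), for 0.3 s.
At the end, for the whole second after the job is handed in: Panel on the table (foot < 10 mm), tilted 0.10-0.65 rad, at rest against the box's lantern side, within 60 mm of its middle and 0.35 rad of square, picture to the lantern, untouched by the robot; dial past 1.10 rad (third click 1.20), fingers pressing it down with over 1.5 N (all of step 1 and all of step 2); the arm keeps its last pose, push and grip.
It fails at once if the box is shoved more than 25 mm (distance of keepsake_box from where it was at the start of the episode above 0.025 m).
It fails at once if the bowl, ashtray, a coaster or the spinning top is moved more than 20 mm (distance of any of candy_bowl, ashtray, coaster0, coaster1, spinning_top from where it was at the start of the episode above 0.02 m).
It also fails if it takes over 48 s, if anything falls off the work surface, if the arm or the gripper's body presses on something with over 40 N, if the wrist force passes 120 N, or if a joint passes its speed limit or range.

ROBOT

A 6-joint arm with a two-finger parallel gripper is mounted at the origin on the work surface. World frame = base frame: x ahead of the robot, y to its left, z up, the work surface at z = 0. Lengths are in m, angles in degrees, forces in N, time in s.
With the tool pointing down it reaches from about 0.325 to 0.925 m from the base axis. Payload 3.1 kg.
Tool frame: the origin (TCP) lies midway between the tips of the shut fingers; the grasp point (between the pads) lies 19 mm behind it; z points along the fingers, y is the line along which they close (so a half turn about z gives the same grasp; the last joint's range is limited). The gripper opens to 85 mm and grips with 20 to 120 N. Pads are 22 mm wide; open, the fingers measure 114 mm over their backs; the gripper's body (76 mm by 85 mm) begins 54 mm behind the grasp point. The pads swing forward as they close: fully open they stand 13 mm farther back than shut.
Start: joints at [-81.486, 12.427, 92.441, -0, 75.132, -6.429], TCP at [0.161, -0.604, 0.2] pointing down, gripper open.
Joint ranges: [-157.48, 157.48], [-44.54, 120.13], [17.64, 146.25], [-64.5, 244.5], [7.68, 150.69], [-147.95, 147.95]. Speed limits (degrees/s): [159.86, 159.86, 180, 180, 180, 180].

INTERFACE

Orientations are given as [roll, pitch, yaw] about the fixed x, y, z axes, in that order (R = Rz(yaw) Ry(pitch) Rx(roll)).
In Python, from cell import * gives the robot as it stands.
- The arm moves only by the tool carry_out, never from a script. Its arguments are lists of equal length, an entry for each row: "gripper": the closure, from -1 (fully open) to 1 (shut); "translation": the shift along the tool's x, y, z in m, a list of three; "dr": the turn, a rotation vector about the tool's x, y, z in rad, a list of three. In form: {"gripper": [gripper, ...], "translation": [[tx, ty, tz], ...], "dr": [[wx, wy, wz], ...]}. A call has 1 to 10 rows; each row shifts and turns the commanded pose from where the row before left it, along the tool's axes as they then stand; what a row does not reach is not made up. A row lasts 1/12 s, in which the tool goes at most 41.7 mm and 7.16 degrees, less where a joint would pass 70% of its speed; a pose out of reach is approached as far as the arm can. A call with a gripper value outside its range is refused whole. The fingers move at their own pace and stop on an object; the grip force is fixed at half the most. Time passes only in rows, so rows that do not move let the fingers close. It gives the time, the measured TCP pose, the force, the opening and the grip force at its end, in the units of the state.
- observe(): the state, without advancing time (a new reading comes with each control period).
- grab_frame(name): name is "scene" or "side" or "wrist"; returns (picture, depth): 420x560x3 uint8, red, green, blue; 420x560 float32, m along the optical axis (not along the pixel's ray), 0 where there is no reading.
- get_calibration(name): a dict with "mtx" (3x3 intrinsics, pixels), "camera_from_world" (4x4, takes a point from world to camera coordinates). Camera axes: x right, y up, looking along -z (the intrinsics and any distortion apply to the point x, -y, -z); pixel columns grow to the right and rows downward; lengths in m; the calibration is good to about 2 mm. A picture is of the moment at which its call begins: read the wrist's pose just before it. get_calibration takes no time and is no camera call; for the wrist camera it gives the pose at the moment of the call.
- finish_job(): hands the job in; it is judged then, once.
Trained networks look in the newest picture that a camera, given by its name, has taken for a name from the list of things; names that differ only in an ending like _2 or _b are one class to them, and where a whole thing is asked for, a point or a joint stands for the part that bears it (a point fixed in the world has none). Each returns a list of dicts, best first, with "conf" (0 to 1); they miss things now and then, are a little off and sometimes report something else, mostly with a low value. They report only what shows in the picture. A call takes as long as a camera call. They do not tell look-alikes from the thing itself.
- trace(camera, name): "mask" (420x560 bool, what is visible of it) and "box" ([left, top, width, height] as shares, 0 to 1, of the picture: columns of its width, rows of its height, round what is visible of it).
- spot_point(camera, name): "location" ([row, column] as shares, 0 to 1, of the picture: columns of its width, rows of its height: a listed point, or the origin of a listed thing).
The state is a dict: "time": time; "joint_pos": joint angles; "joint_vel": joint speeds; "joint_torque": joint torques, N m; "tcp_pos": TCP position; "eef_rot": TCP orientation; "wrist_force": force on the tool from outside, world axes, zero at the start; "ft_torque": the same for the moment, N m; "width": opening from 0.0 (shut) to 1.0 (fully open); "grasp_force": force on a finger pad.
Only numpy, scipy, OpenCV 4.12 (cv2) and the standard library are available. Lean on these libraries where they do the work, as an engineer would, in place of code of your own. Each camera call takes 0.05 s, during which the arm holds its last target. There are 200 camera calls.

## Working session

There is one attempt and no reset: what is moved stays moved. The work goes in short steps, Python scripts to look and compute and a tool call to move; the robot and the scene stay as the last step left them, time stands still between calls to the robot, and variables do not carry over. Pictures are saved under pics/ and viewed, at most 10 in all, crops included, and the job is handed in when it is done.

Besides the shell and the picture viewer there is one more tool, called after ">>>" as name(argument=value, ...), one argument or row to a line, values as JSON. carry_out: Moves the arm, as the interface text tells. Its arguments: {"type":"object","properties":{"gripper":{"type":"array"},"translation":{"type":"array"},"dr":{"type":"array"}},"required":["gripper","translation","dr"]}

```bash
ls; mkdir -p pics
cat > h.py <<'E'
from cell import *
import numpy as np, cv2
def world(cam,depth,rc=None,mask=None,cal=None):
    c=cal or get_calibration(cam); K=np.array(c["mtx"]); T=np.linalg.inv(np.array(c["camera_from_world"]))
    if mask is not None: r,cc=np.nonzero(mask&(depth>0))
    else: r,cc=np.atleast_1d(rc[0]),np.atleast_1d(rc[1])
    d=depth[r.astype(int),cc.astype(int)]
    p=np.stack([(cc-K[0,2])/K[0,0]*d,-(r-K[1,2])/K[1,1]*d,-d,np.ones(len(d))])
    return (T@p)[:3].T
E
python3 - <<'E'
from h import *
ims=[]
for c in ("scene","side"):
    im,d=grab_frame(c); ims.append(im); np.save(f"pics/{c}_d.npy",d)
    cv2.imwrite(f"pics/{c}0.png",im[:,:,::-1])
    for n in ["panel","rack","keepsake_box","lantern","dial_lever","candy_bowl","ashtray","coaster0","spinning_top"]:
        for t in trace(c,n)[:3]:
            if t["conf"]<.3: continue
            w=world(c,d,mask=t["mask"]); 
            print(c,n,round(t["conf"],2),"px",np.argwhere(t["mask"]).mean(0).round(), "med",np.median(w,0).round(3),"lo",np.percentile(w,2,0).round(3),"hi",np.percentile(w,98,0).round(3))
print(observe()["time"])
E
```

```text
pics
scene panel 0.62 px [216. 435.] med [0.507 0.362 0.114] lo [0.441 0.35  0.025] hi [0.535 0.376 0.173]
scene rack 0.88 px [251. 423.] med [0.516 0.35  0.012] lo [0.432 0.315 0.002] hi [0.551 0.41  0.041]
scene keepsake_box 0.69 px [173. 159.] med [ 0.505 -0.271  0.102] lo [ 0.357 -0.376  0.   ] hi [ 0.522 -0.25   0.11 ]
scene keepsake_box 0.67 px [267. 124.] med [ 0.753 -0.225  0.034] lo [ 0.696 -0.275 -0.   ] hi [ 0.767 -0.21   0.057]
scene keepsake_box 0.66 px [245. 336.] med [0.613 0.175 0.087] lo [0.508 0.132 0.005] hi [0.642 0.216 0.092]
scene lantern 0.88 px [146. 222.] med [ 0.351 -0.167  0.091] lo [ 0.158 -0.285  0.   ] hi [ 0.379 -0.132  0.202]
scene lantern 0.65 px [189. 190.] med [ 0.553 -0.162  0.082] lo [ 0.363 -0.306 -0.   ] hi [ 0.578 -0.125  0.202]
scene dial_lever 0.7 px [190. 281.] med [ 0.359 -0.006  0.016] lo [ 0.322 -0.051  0.003] hi [0.42  0.042 0.031]
scene dial_lever 0.44 px [174. 160.] med [ 0.506 -0.27   0.102] lo [ 0.482 -0.284  0.083] hi [ 0.523 -0.223  0.11 ]
scene dial_lever 0.4 px [132. 196.] med [ 0.286 -0.275  0.102] lo [ 0.107 -0.355 -0.001] hi [
[... 1412 characters left out ...]
  0.059] hi [ 0.547 -0.241  0.109]
side candy_bowl 0.78 px [192. 217.] med [0.733 0.074 0.064] lo [0.709 0.028 0.025] hi [0.778 0.101 0.101]
side ashtray 0.92 px [258. 360.] med [ 0.371 -0.009  0.017] lo [ 0.32  -0.049  0.005] hi [0.415 0.046 0.032]
side coaster0 0.78 px [308. 306.] med [0.347 0.18  0.006] lo [0.308 0.137 0.003] hi [0.389 0.218 0.009]
side coaster0 0.74 px [176. 299.] med [ 0.74  -0.213  0.006] lo [ 0.709 -0.265  0.001] hi [ 0.795 -0.188  0.01 ]
side coaster0 0.64 px [168. 303.] med [ 0.735 -0.22   0.031] lo [ 0.719 -0.309 -0.   ] hi [ 0.82  -0.206  0.057]
side spinning_top 0.78 px [168. 303.] med [ 0.734 -0.22   0.031] lo [ 0.719 -0.246  0.007] hi [ 0.763 -0.206  0.054]
1.0
```

```bash
python3 - <<'E'
import cv2,numpy as np
a=cv2.imread("pics/scene0.png");cv2.imwrite("pics/v1.png",cv2.resize(a,(800,600),interpolation=3))
a=cv2.imread("pics/side0.png");cv2.imwrite("pics/v2.png",cv2.resize(a,(800,600),interpolation=3))
E
python3 - <<'E'
from h import *
# geometry: fit rects to horizontal top faces
def rect(P,name):
    xy=(P[:,:2]*1000).astype(np.float32); (c,s,a)=cv2.minAreaRect(xy); print(name,np.round(c,1),np.round(s,1),round(a,1),len(P))
for c in("scene","side"):
    d=np.load(f"pics/{c}_d.npy"); W=world(c,d,mask=d>0)
    def sel(x0,x1,y0,y1,z0,z1): return W[(W[:,0]>x0)&(W[:,0]<x1)&(W[:,1]>y0)&(W[:,1]<y1)&(W[:,2]>z0)&(W[:,2]<z1)]
    rect(sel(.45,.7,.1,.24,.087,.095),c+" boxtop")
    rect(sel(.4,.6,.3,.45,.168,.178),c+" paneltop")
    rect(sel(.4,.6,.28,.45,.036,.044),c+" rails")
    rect(sel(.4,.65,-.24,-.08,.077,.084),c+" lantA base")
    rect(sel(.2,.45,-.24,-.08,.077,.084),c+" lantB base")
    rect(sel(.45,.6,-.3,-.22,.085,.112),c+" barA")
    rect(sel(.2,.4,-.3,-.22,.085,.112),c+" barB")
    for n,x0,x1 in(("colA",.45,.62),("colB",.2,.45)):
        P=sel(x0,x1,-.3,-.08,.195,.204); 
        if len(P)>5: print(c,n,np.round(cv2.minEnclosingCircle((P[:,:2]*1000).astype(np.float32)),1) if 0 else cv2.minEnclosingCircle((P[:,:2]*1000).astype(np.float32)),len(P))
E
```

```text
scene boxtop [568.6 174. ] [ 70.  143.8] 80.9 1438
scene paneltop [485.1 362.7] [100.5  12.1] 10.0 180
scene rails [484.7 362.6] [110.4  42.1] 9.4 300
scene lantA base [ 526.5 -184. ] [106.2  89.4] 77.5 374
scene lantB base [ 322.2 -189.9] [99.6 88.7] 64.3 197
scene barA [ 502.  -252.3] [66.  47.7] 86.5 200
scene barB [ 294.5 -250.5] [74.8 48.8] 65.3 156
scene colA ((529.6180419921875, -166.52137756347656), 29.719532012939453) 227
scene colB ((327.8956298828125, -176.5499267578125), 29.9226131439209) 150
side boxtop [564.3 177. ] [ 72.2 144.1] 80.5 1320
side paneltop [481.4 365. ] [99.8 15. ] 10.2 352
side rails [480.  366.4] [112.3  41.7] 11.1 576
side lantA base [ 520.4 -183.7] [116.9  87.1] 73.9 317
side lantB base [ 317.6 -187.8] [101.8  91.1] 62.4 406
side barA [ 499.5 -248.9] [61.2 50.4] 84.7 174
side barB [0. 0.] [0. 0.] 0.0 0
side colA ((524.3678588867188, -163.67080688476562), 30.600685119628906) 175
```

View pics/v1.png

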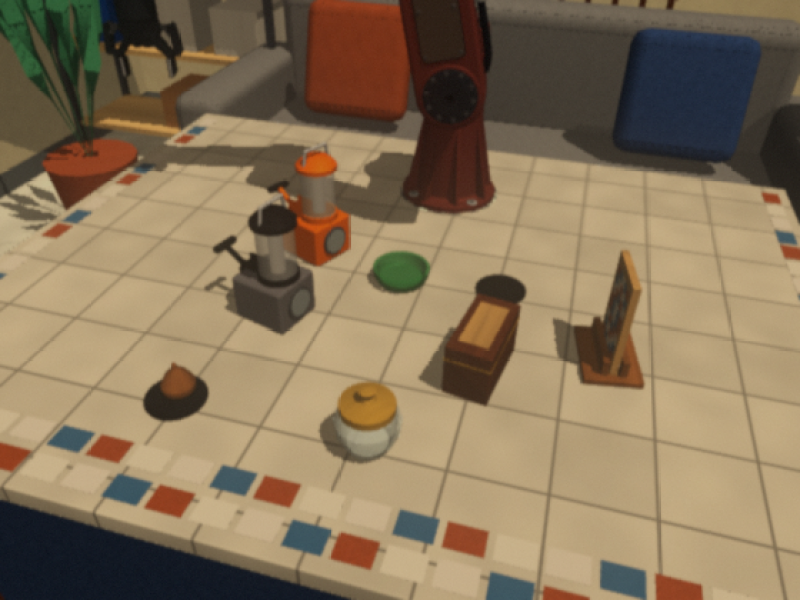

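View pics/v2.png

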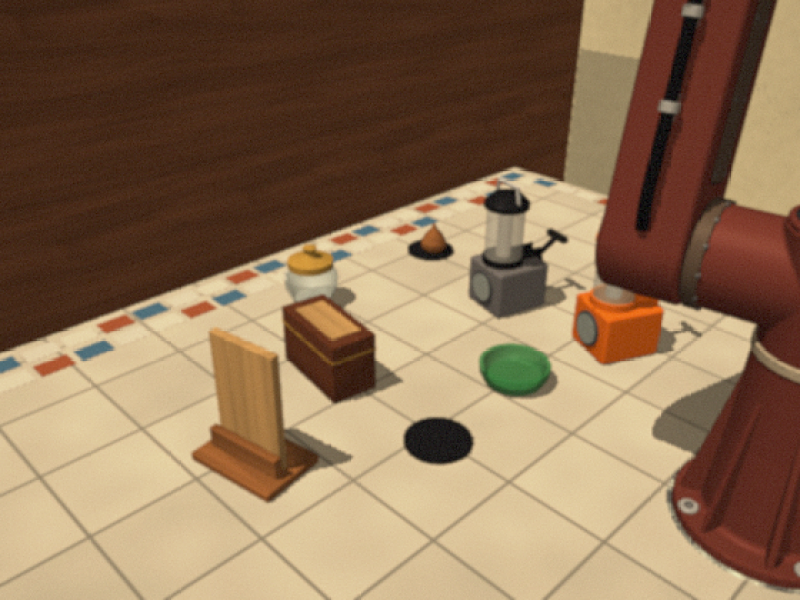

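Picture 1 shows the grey lantern at about (275,265) and the orange look-alike at (320,205). The box is at (482,348) and the panel in its rack at (615,320), with its mosaic facing left (-y). Picture 2 shows the panel's plain back at (247,395) and the grey lantern at (507,250), with its arm to the rear right.

Candidates are the grey lantern (275,265) and the orange one (320,205). Grey fits "grey base", and I'll confirm it with a wrist crop on the way.

```bash
cat >> h.py <<'E'
from scipy.spatial.transform import Rotation as Ro
def pose():
    s=observe(); return np.array(s["tcp_pos"]),Ro.from_euler("xyz",s["eef_rot"],degrees=True)
def to(p,R=None,P=None):
    """translation in present tool axes, rotvec in tool axes"""
    q,Q=P or pose(); print("trans",Q.inv().apply(np.array(p)-q).round(4), "rot",(Q.inv()*R).as_rotvec().round(4) if R is not None else "")
def down(ydir_deg):  # tool z down, tool y along bearing
    a=np.deg2rad(ydir_deg); y=np.array([np.cos(a),np.sin(a),0]); z=np.array([0,0,-1.]); return Ro.from_matrix(np.stack([np.cross(y,z),y,z],1))
E
python3 - <<'E'
from h import *
s=observe(); print(s); p,R=pose(); print(R.as_matrix().round(3))
c=get_calibration("wrist"); T=np.linalg.inv(np.array(c["camera_from_world"])); print(c["mtx"],T.round(3))
to([.161,-.604,.45]);to([.42,-.3,.45]); to([.45,-.15,.45],down(90));
E
```

```text
{'time': 1.0, 'joint_pos': array([-8.14846965e+01,  1.24266887e+01,  9.24384109e+01,  1.63815118e-03,
        7.51328148e+01, -6.42825728e+00]), 'joint_vel': array([ 0.01256885, -0.01911669, -0.04101754, -0.12477176,  0.0842539 ,
        0.01550003]), 'joint_torque': array([-2.49405139e-04, -3.96904922e+01, -3.04265893e+01, -3.51915896e-04,
        6.04057186e-04,  6.19279731e-06]), 'tcp_pos': array([ 0.16120597, -0.60388628,  0.1995323 ]), 'eef_rot': array([ 1.79997750e+02, -1.33988278e-03,  1.49431405e+01]), 'wrist_force': array([ 0.05378537, -0.00155491, -0.4758463 ]), 'ft_torque': array([-0.02699843, -0.03639319, -0.01353829]), 'grasp_force': 0.0, 'width': 0.9978299202672951}
[[ 0.966  0.258  0.   ]
 [ 0.258 -0.966 -0.   ]
 [ 0.     0.    -1.   ]]
[[354.74800727   0.         271.01990302]
 [  0.         354.74800727 208.88204072]
 [  0.           0.           1.        ]] [[ 0.258  0.924  0.283  0.233]
 [-0.966  0.247  0.075 -0.584]
 [-0.    -0.293  0.956  0.373]
 [ 0.     0.     0.     1.   ]]
trans [-2.000e-04  1.000e-04 -2.505e-01] rot 
trans [ 0.3284 -0.2269 -0.2505] rot 
trans [ 0.3961 -0.3641 -0.2505] rot [ 0.0000e+00  1.0000e-04 -2.8808e+00]
```

>>> carry_out(
  gripper=[-1, -1, -1, -1, -1, -1, -1, -1, -1, -1],
  translation=[
    [0, 0, -0.0358],
    [0, 0, -0.0358],
    [0, 0, -0.0358],
    [0, 0, -0.0358],
    [0, 0, -0.0358],
    [0, 0, -0.0358],
    [0, 0, -0.0358],
    [0.0295, -0.0243, 0],
    [0.0295, -0.0243, 0],
    [0.0295, -0.0243, 0],
  ],
  dr=[
    [0, 0, 0],
    [0, 0, 0],
    [0, 0, 0],
    [0, 0, 0],
    [0, 0, 0],
    [0, 0, 0],
    [0, 0, 0],
    [0, 0, 0],
    [0, 0, 0],
    [0, 0, 0],
  ],
)

```text
time: 1.83
tcp_pos: [0.2283, -0.5102, 0.4512]
eef_rot: [179.9, -0.0, 14.8]
wrist_force: [1.0, 0.7, -0.3]
width: 0.998
grasp_force: 0.0
```

>>> carry_out(
  gripper=[-1, -1, -1, -1, -1, -1, -1, -1, -1, -1],
  translation=[
    [0.0295, -0.0243, 0],
    [0.0295, -0.0243, 0],
    [0.0295, -0.0243, 0],
    [0.0295, -0.0243, 0],
    [0.0295, -0.0243, 0],
    [0.0295, -0.0243, 0],
    [0.0295, -0.0243, 0],
    [0.0295, -0.0243, 0],
    [0.0295, -0.0243, 0],
    [0.0295, -0.0243, 0],
  ],
  dr=[
    [0, 0, 0],
    [0, 0, 0],
    [0, 0, 0],
    [0, 0, 0],
    [0, 0, 0],
    [0, 0, 0],
    [0, 0, 0],
    [0, 0, 0],
    [0, 0, 0],
    [0, 0, 0],
  ],
)

```text
time: 2.67
tcp_pos: [0.4509, -0.198, 0.4505]
eef_rot: [180.0, -0.0, 14.9]
wrist_force: [1.2, -0.4, 0.0]
width: 1.001
grasp_force: 0.0
```

```bash
cat >> h.py <<'E'
def rect(P,name):
    if len(P)<5: return print(name,"none")
    (c,s,a)=cv2.minAreaRect((P[:,:2]*1000).astype(np.float32)); print(name,np.round(c,1),np.round(s,1),round(a,1),len(P))
def sel(W,x0,x1,y0,y1,z0,z1): return W[(W[:,0]>x0)&(W[:,0]<x1)&(W[:,1]>y0)&(W[:,1]<y1)&(W[:,2]>z0)&(W[:,2]<z1)]
E
python3 - <<'E'
from h import *
print(pose()[0],observe()["time"])
cal=get_calibration("wrist"); im,d=grab_frame("wrist"); W=world("wrist",d,mask=d>0,cal=cal)
cv2.imwrite("pics/w1.png",im[:,:,::-1])
rect(sel(W,.4,.65,-.26,-.08,.077,.084),"base")
rect(sel(W,.43,.6,-.3,-.235,.095,.115),"bar")
P=sel(W,.43,.6,-.3,-.235,.04,.12); print(np.median(P,0),len(P))
rect(sel(W,.43,.65,-.26,-.08,.196,.206),"coltop")
rect(sel(W,.45,.7,.1,.24,.087,.095),"box")
for n in("thumb_bar","dial_lever","lantern"):
    for t in spot_point("wrist",n)[:3]: print(n,t["conf"],(np.array(t["location"])*[420,560]).round())
E
```

```text
[ 0.45094962 -0.19799843  0.45045778] 2.6667
base [ 522.5 -193.3] [120.2  87.3] 75.2 1086
bar [ 499.4 -262.8] [47.1 51.4] 1.1 367
[ 0.50543051 -0.27008998  0.10337448] 579
coltop [ 529.1 -168.9] [50.4 49.5] 37.9 1242
box [537.1 173.8] [64.4 79.6] 81.6 2432
thumb_bar 0.64 [140. 330.]
thumb_bar 0.58 [270. 293.]
dial_lever 0.74 [241. 268.]
dial_lever 0.59 [115. 299.]
lantern 0.83 [217. 249.]
```

View pics/w1.png

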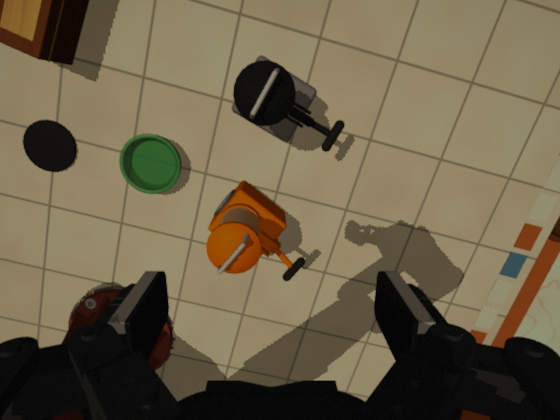

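Wrist view: the grey lantern is at (270,100) with its black thumb bar at (333,135), and the orange look-alike is at (245,230). That confirms grey as the one meant. Next is the rack.

>>> carry_out(
  gripper=[-1, -1, -1, -1, -1, -1, -1, -1, -1, -1],
  translation=[
    [0.0103, -0.0385, 0],
    [0.0103, -0.0385, 0],
    [0.0103, -0.0385, 0],
    [0.0103, -0.0385, 0],
    [0.0103, -0.0385, 0],
    [0.0103, -0.0385, 0],
    [0.0103, -0.0385, 0],
    [0.0103, -0.0385, 0],
    [0.0103, -0.0385, 0],
    [0.0103, -0.0385, 0],
  ],
  dr=[
    [0, 0, 0],
    [0, 0, 0],
    [0, 0, 0],
    [0, 0, 0],
    [0, 0, 0],
    [0, 0, 0],
    [0, 0, 0],
    [0, 0, 0],
    [0, 0, 0],
    [0, 0, 0],
  ],
)

```text
time: 3.7
tcp_pos: [0.4507, 0.1989, 0.4504]
eef_rot: [180.0, -0.1, 14.8]
wrist_force: [0.8, -1.0, 1.0]
width: 1.001
grasp_force: 0.0
```

>>> carry_out(
  gripper=[-1, -1, -1],
  translation=[
    [0.01, -0.034, 0],
    [0.01, -0.034, 0],
    [0, 0, 0],
  ],
  dr=[
    [0, 0, 0.0436],
    [0, 0, 0.0436],
    [0, 0, 0],
  ],
)

```text
time: 3.95
tcp_pos: [0.4539, 0.2731, 0.449]
eef_rot: [-179.9, 0.1, 10.1]
wrist_force: [0.7, -1.0, -0.8]
width: 1.002
grasp_force: 0.0
```

Run:
```python
from h import *
p,R=pose();print(p,R.as_euler("xyz",degrees=True),observe()["time"])
cal=get_calibration("wrist"); im,d=grab_frame("wrist"); W=world("wrist",d,mask=d>0,cal=cal)
cv2.imwrite("pics/w2.png",im[:,:,::-1])
rect(sel(W,.45,.7,.1,.24,.086,.096),"box")
rect(sel(W,.4,.6,.3,.45,.168,.178),"panel")
print(sel(W,.4,.6,.3,.45,.16,.18)[:,2].max())
rect(sel(W,.4,.6,.28,.45,.036,.045),"rails")
to([.483,.3635,.25],down(-80))
```

```text
[0.4539237  0.27310577 0.44897816] [-1.79862473e+02  7.14382271e-02  1.00882912e+01] 3.95
box [567.8 173.1] [ 70.3 140.1] 81.0 5107
panel [483.8 362.1] [98.3 12.3] 9.9 821
0.17485555100033745
rails [485.  348.8] [109.   14.8] 9.8 594
trans [ 0.045  -0.0867  0.1991] rot [0.0005 0.0016 0.0013]
```

View pics/w2.png

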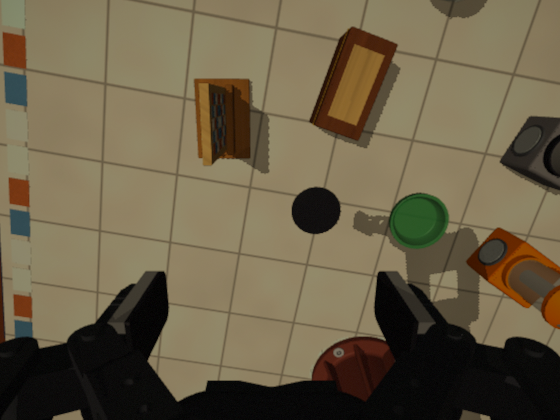

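Wrist view: the panel is at (215,120) with its mosaic side to the right (-y), and the box is at (353,83). The measurements agree with the fixed cameras. Now the grasp.

>>> carry_out(
  gripper=[-1, -1, -1, -1, -1, -1, -1, -1, -1, -1],
  translation=[
    [0.0152, -0.0285, 0],
    [0.0152, -0.0285, 0],
    [0.0152, -0.0285, 0],
    [0, 0, 0.035],
    [0, 0, 0.035],
    [0, 0, 0.035],
    [0, 0, 0.035],
    [0, 0, 0.035],
    [0, 0, 0.03],
    [0, 0, 0],
  ],
  dr=[
    [0, 0, 0],
    [0, 0, 0],
    [0, 0, 0],
    [0, 0, 0],
    [0, 0, 0],
    [0, 0, 0],
    [0, 0, 0],
    [0, 0, 0],
    [0, 0, 0],
    [0, 0, 0],
  ],
)

```text
time: 4.83
tcp_pos: [0.4807, 0.3563, 0.2365]
eef_rot: [179.6, 0.8, 9.8]
wrist_force: [-0.4, -0.5, -2.0]
width: 1.003
grasp_force: 0.0
```

Run:
```python
from h import *
to([.4838,.3622,.138],down(-80))
```

```text
trans [ 0.0054 -0.0059  0.0984] rot [ 0.0062  0.014  -0.0039]
```

>>> carry_out(
  gripper=[-1, -1, -1],
  translation=[
    [0, 0, 0],
    [0, 0, 0],
    [0, 0, 0],
  ],
  dr=[
    [0, 0, 0],
    [0, 0, 0],
    [0, 0, 0],
  ],
)

```text
time: 5.08
tcp_pos: [0.4864, 0.3619, 0.249]
eef_rot: [-179.9, -0.3, 9.9]
wrist_force: [-0.4, 0.4, 0.8]
width: 1.0
grasp_force: 0.0
```

Run:
```python
from h import *
print(pose()[0]);to([.4838,.3622,.138],down(-80))
```

```text
[0.48637567 0.36187215 0.24904728]
trans [-0.0031 -0.0006  0.111 ] rot [-0.0019 -0.0059 -0.0021]
```

>>> carry_out(
  gripper=[-1, -1, -1, -1, -1, -1, -1, -1],
  translation=[
    [0, 0, 0.02],
    [0, 0, 0.024],
    [0, 0, 0.024],
    [0, 0, 0.02],
    [0, 0, 0.01],
    [0, 0, 0.008],
    [0, 0, 0],
    [0, 0, 0],
  ],
  dr=[
    [0, 0, 0],
    [0, 0, 0],
    [0, 0, 0],
    [0, 0, 0],
    [0, 0, 0],
    [0, 0, 0],
    [0, 0, 0],
    [0, 0, 0],
  ],
)

```text
time: 5.75
tcp_pos: [0.485, 0.3622, 0.1407]
eef_rot: [-180.0, -0.1, 9.9]
wrist_force: [1.6, -0.0, 0.5]
width: 1.002
grasp_force: 0.0
```

>>> carry_out(
  gripper=[1, 1, 1, 1, 1, 1, 1, 1, 1, 1],
  translation=[
    [0, 0, 0],
    [0, 0, 0],
    [0, 0, 0],
    [0, 0, 0],
    [0, 0, 0],
    [0, 0, 0],
    [0, 0, 0],
    [0, 0, 0],
    [0, 0, 0],
    [0, 0, 0],
  ],
  dr=[
    [0, 0, 0],
    [0, 0, 0],
    [0, 0, 0],
    [0, 0, 0],
    [0, 0, 0],
    [0, 0, 0],
    [0, 0, 0],
    [0, 0, 0],
    [0, 0, 0],
    [0, 0, 0],
  ],
)

```text
time: 6.58
tcp_pos: [0.4841, 0.3618, 0.1395]
eef_rot: [-180.0, -0.0, 9.9]
wrist_force: [-0.4, -0.7, 2.3]
width: 0.078
grasp_force: 58.9
```

>>> carry_out(
  gripper=[1, 1, 1, 1, 1, 1, 1, 1],
  translation=[
    [0, 0, -0.01],
    [0, 0, -0.02],
    [0, 0, -0.025],
    [0, 0, -0.025],
    [0, 0, -0.025],
    [0, 0, -0.025],
    [0, 0, -0.01],
    [0, 0, 0],
  ],
  dr=[
    [0, 0, 0],
    [0, 0, 0],
    [0, 0, 0],
    [0, 0, 0],
    [0, 0, 0],
    [0, 0, 0],
    [0, 0, 0],
    [0, 0, 0],
  ],
)

```text
time: 7.25
tcp_pos: [0.4857, 0.3626, 0.2829]
eef_rot: [-179.9, -0.4, 9.9]
wrist_force: [0.7, 0.0, -1.4]
width: 0.074
grasp_force: 59.1
```

```bash
cat > plan.py <<'E'
from h import *
def goal(box,yaw,front=.027,up=0.,L=.1275,back=0.,th=None):
    a=np.deg2rad(yaw);u=np.array([np.cos(a),np.sin(a),0]);k=np.array([0,0,1.])
    th=np.arctan2(front,.09) if th is None else th
    A=np.sin(th)*u+np.cos(th)*k; n=np.cos(th)*u-np.sin(th)*k
    F=np.array([*box,0])-(.035+front+back)*u; p=F-.006*n+L*A+up*k
    return p,Ro.from_matrix(np.stack([np.cross(-n,-A),-n,-A],1))
E
python3 - <<'E'
from plan import *
print(pose()[0],observe()["time"],observe()["width"],observe()["grasp_force"],observe()["wrist_force"])
p,R=goal((.5678,.1731),81,up=.1); print(p,goal((.5678,.1731),81)[0]); to(p,R); to(p,down(-99)); print((down(-99).inv()*R).as_rotvec())
E
```

```text
[0.48568095 0.36258485 0.28288728] 7.25 0.0736067040145022 59.080419447273016 [ 0.67981135  0.00900033 -1.44967282]
[0.56293331 0.14237291 0.22384694] [0.56293331 0.14237291 0.12384694]
trans [0.0377 0.2304 0.0588] rot [-0.292  -0.0541  0.3275]
trans [0.0377 0.2304 0.0588] rot [-0.0032 -0.0059  0.3307]
[-2.91456794e-01 -2.08905445e-17  1.11416237e-16]
```

>>> carry_out(
  gripper=[1, 1, 1, 1, 1, 1, 1, 1, 1, 1],
  translation=[
    [0.0047, 0.0288, 0],
    [0.0047, 0.0288, 0],
    [0.0047, 0.0288, 0],
    [0.0047, 0.0288, 0],
    [0.0047, 0.0288, 0],
    [0.0047, 0.0288, 0],
    [0.0047, 0.0288, 0],
    [0.0047, 0.0288, 0],
    [0, 0, 0],
    [0, 0, 0],
  ],
  dr=[
    [0, 0, 0],
    [0, 0, 0],
    [0, 0, 0],
    [0, 0, 0],
    [0, 0, 0],
    [0, 0, 0],
    [0, 0, 0],
    [0, 0, 0],
    [0, 0, 0.08],
    [0, 0, 0.08],
  ],
)

```text
time: 8.08
tcp_pos: [0.5605, 0.1391, 0.2769]
eef_rot: [180.0, 0.2, 0.4]
wrist_force: [-0.1, 0.1, -0.8]
width: -0.003
grasp_force: 0.0
```

>>> carry_out(
  gripper=[1, 1, 1, 1, 1, 1, 1, 1],
  translation=[
    [0, 0, 0],
    [0, 0, 0],
    [0, 0, 0],
    [0, 0, 0],
    [0, 0, 0],
    [0, 0, 0],
    [0, 0, 0],
    [0, 0, 0],
  ],
  dr=[
    [0, 0, 0.085],
    [0, 0, 0.085],
    [-0.0729, 0, 0],
    [-0.0729, 0, 0],
    [-0.0729, 0, 0],
    [-0.0729, 0, 0],
    [0, 0, 0],
    [0, 0, 0],
  ],
)

```text
time: 8.75
tcp_pos: [0.5599, 0.1419, 0.2768]
eef_rot: [163.3, 0.2, -8.8]
wrist_force: [-0.5, -1.0, -0.4]
width: -0.002
grasp_force: 0.0
```

Run:
```python
from plan import *
print(pose()[0],observe()["time"],observe()["width"])
im,d=grab_frame("side"); W=world("side",d,mask=d>0)
cv2.imwrite("pics/s3.png",cv2.resize(im[:,:,::-1],(800,600)))
p,R=goal((.5678,.1731),81,up=.04); to(p,R)
# panel back plane in hand: fit
p0,R0=pose(); Q=R0.inv().apply(W-p0); m=(abs(Q[:,0])<.045)&(Q[:,1]>-.03)&(Q[:,1]<.03)&(Q[:,2]>.02)&(Q[:,2]<.16); Q=Q[m]; print(len(Q),Q[:,2].max())
A=np.c_[Q[:,0],Q[:,2],np.ones(len(Q))]; print(np.linalg.lstsq(A,Q[:,1],rcond=None)[0], np.percentile(Q,[1,50,99],0).round(3))
```

```text
[0.5598911  0.14190858 0.27675437] 8.75 -0.0020352699136767793
trans [ 0.0028 -0.0342  0.1085] rot [0.0001 0.0019 0.0021]Traceback (most recent call last):
  File "<stdin>", line 7, in <module>
    return umr_maximum(a, axis, None, out, keepdims, initial, where)
ValueError: zero-size array to reduction operation maximum which has no identity
```

View pics/s3.png

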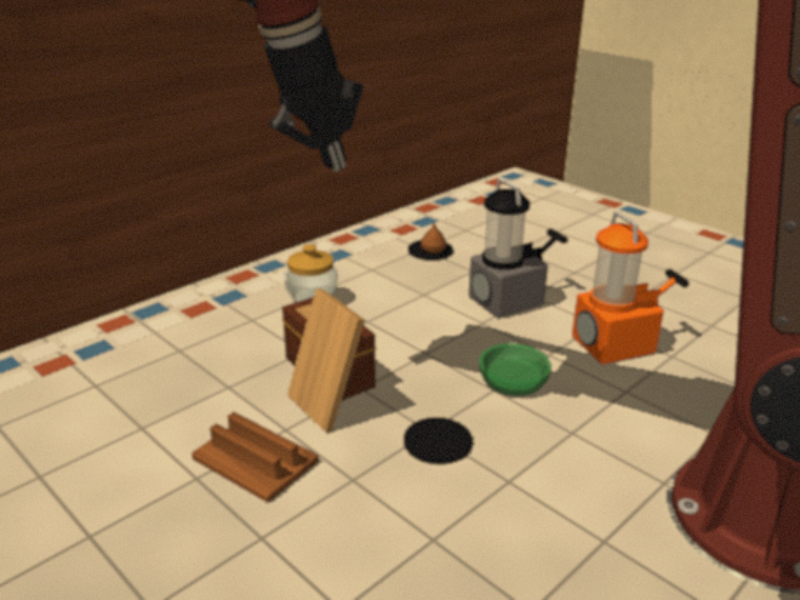

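The panel slipped out of a shallow grip and now leans against the box's far (+y) side at (325,360), plain back outward. I'll measure it and regrasp deeper and more slowly.

Run:
```python
from plan import *
im,d=grab_frame("side"); t=trace("side","panel"); print([(x["conf"],np.argwhere(x["mask"]).mean(0).round(),x["mask"].sum()) for x in t])
W=world("side",d,mask=t[0]["mask"])
im2,d2=grab_frame("scene"); t2=trace("scene","panel"); print([(x["conf"],np.argwhere(x["mask"]).mean(0).round(),x["mask"].sum()) for x in t2])
W2=world("scene",d2,mask=t2[0]["mask"])
A=world("side",d,mask=d>0)
B=sel(world("scene",d2,mask=d2>0),.4,.75,.02,.34,.086,.096); rect(B,"box scene z90")
rect(sel(A,.4,.75,.02,.34,.086,.096),"side z90")
# plane fit w/ RANSAC
rng=np.random.default_rng(0);best=0
for i in range(500):
    q=W[rng.choice(len(W),3,False)];n=np.cross(q[1]-q[0],q[2]-q[0]);
    if np.linalg.norm(n)<1e-6: continue
    n/=np.linalg.norm(n);inl=abs((W-q[0])@n)<.003
    if inl.sum()>best:best=inl.sum();I=inl
P=W[I];c=P.mean(0);n=np.linalg.svd(P-c)[2][2]; n*=np.sign(n[1])
print(best,len(W),"c",c.round(4),"n",n.round(3),"z",P[:,2].min(),P[:,2].max())
e1=np.cross([0,0,1],n);e1/=np.linalg.norm(e1);e2=np.cross(n,e1)
Q=np.c_[(P-c)@e1,(P-c)@e2]; r=cv2.minAreaRect((Q*1000).astype(np.float32)); print(r)
for b in cv2.boxPoints(r)/1000: print((c+b[0]*e1+b[1]*e2).round(4))
print(np.median(W2,0),np.percentile(W2,[1,99],0).round(3))
```

```text
[(0.64, array([251., 227.]), np.int64(3211))]
[(0.85, array([219., 367.]), np.int64(1607))]
box scene z90 [606.8 160.9] [ 90.3 329.6] 70.6 1488
side z90 [608.6 158.3] [ 99.6 344.3] 66.5 540
2779 3200 c [0.5032 0.2365 0.0823] n [0.121 0.933 0.34 ] z 0.0012908844045120826 0.15669380473719952
((-3.7615127563476562, -3.56341552734375), (163.64173889160156, 103.97171020507812), 89.84982299804688)
[0.5624 0.2581 0.0021]
[0.4593 0.2715 0.0018]
[0.4517 0.2163 0.1557]
[0.5548 0.2029 0.156 ]
[0.52262935 0.22794082 0.0871048 ] [[ 0.313  0.18  -0.001]
 [ 0.561  0.264  0.154]]
```

```bash
cat > regrasp.py <<'E'
from plan import *
n=np.array([.121,.933,.34]);n/=np.linalg.norm(n);e1=np.cross([0,0,1],n);e1/=np.linalg.norm(e1);a=np.cross(n,e1)
RG=Ro.from_matrix(np.stack([np.cross(-n,-a),-n,-a],1))
def G(al,foot=np.array([.514,.2615,0])): return foot+al*a-.006*n
E
python3 - <<'E'
from regrasp import *
print(a,pose()[0]); to(G(.214),RG); print(G(.214),G(.114))
cal=get_calibration("wrist"); im,d=grab_frame("wrist"); W=world("wrist",d,mask=d>0,cal=cal)
rect(sel(W,.4,.75,.05,.3,.086,.095),"box wrist z90"); rect(sel(W,.4,.75,.05,.3,.1,.16),"panel above")
cv2.imwrite("pics/w4.png",im[:,:,::-1])
E
```

```text
[-0.04371216 -0.33705329  0.94047027] [0.56084562 0.14031985 0.27936304]
trans [-0.0631 -0.0555  0.067 ] rot [ 0.6376 -0.0013 -0.0293]
[0.50391986 0.18377464 0.19922138] [0.50829108 0.21747997 0.10517435]
box wrist z90 [545.5 183.9] [ 84.9 186.4] 81.0 9414
panel above [505.5 211.8] [30.6 99.7] 82.3 3294
```

>>> carry_out(
  gripper=[-0.5, -0.5, -0.5, -0.5, -0.5, -0.5, -0.5, -0.5],
  translation=[
    [0, 0, -0.02],
    [0, 0, 0],
    [0, 0, 0],
    [0, 0, 0],
    [0, 0, 0],
    [0, 0, 0],
    [0, 0, 0],
    [0, 0, 0],
  ],
  dr=[
    [0, 0, 0],
    [0.106, 0, 0],
    [0.106, 0, 0],
    [0.106, 0, 0],
    [0.106, 0, 0],
    [0.106, 0, 0],
    [0.108, 0, 0],
    [0, 0, 0],
  ],
)

```text
time: 9.72
tcp_pos: [0.5611, 0.1428, 0.2972]
eef_rot: [-160.1, 0.1, -9.3]
wrist_force: [-0.1, -0.2, -0.4]
width: 0.749
grasp_force: 0.0
```

Run:
```python
from regrasp import *
print(pose()[0],observe()["width"]); to(G(.214),RG)
cal=get_calibration("wrist"); im,d=grab_frame("wrist"); W=world("wrist",d,mask=d>0,cal=cal)
rect(sel(W,.4,.75,.05,.3,.086,.095),"box wrist z90"); rect(sel(W,.4,.7,.17,.3,.143,.16),"panel top")
cv2.imwrite("pics/w5.png",im[:,:,::-1])
```

```text
[0.56113462 0.14277991 0.29715732] 0.7488274934504235
trans [-0.063   0.004   0.1028] rot [-0.0005 -0.0103 -0.0322]
box wrist z90 [567.9 179.1] [ 82.6 139.3] 81.0 8023
panel top [504.1 202.3] [13.4 99.9] 83.6 1129
```

View pics/w5.png

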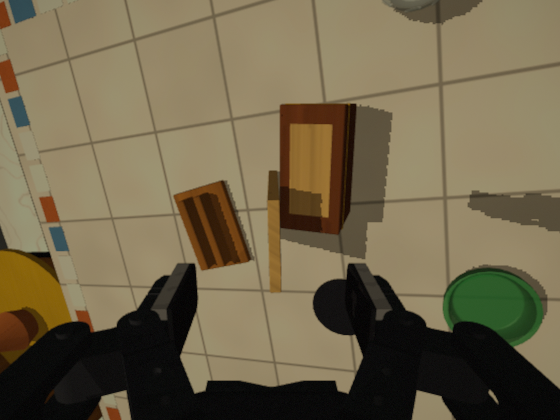

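Wrist view: the panel's top edge is at (274,230) beside the box (317,165), which has not moved. My model agrees with it to 2 mm. I'll regrasp along the panel's tilt.

>>> carry_out(
  gripper=[-0.5, -0.5, -0.5, -0.5, -0.5, -0.5, -0.5],
  translation=[
    [0, 0, 0],
    [-0.022, 0.001, 0],
    [-0.022, 0.001, 0],
    [-0.021, 0.002, 0.02],
    [0, 0, 0.035],
    [0, 0, 0.03],
    [0, 0, 0],
  ],
  dr=[
    [0, 0, -0.035],
    [0, 0, 0],
    [0, 0, 0],
    [0, 0, 0],
    [0, 0, 0],
    [0, 0, 0],
    [0, 0, 0],
  ],
)

```text
time: 10.35
tcp_pos: [0.4964, 0.1813, 0.2103]
eef_rot: [-160.3, -0.1, -6.9]
wrist_force: [-0.7, -0.1, -0.3]
width: 0.751
grasp_force: 0.0
```

Run:
```python
from regrasp import *
print(pose()[0],observe()["width"]); to(G(.114)-[.002,0,0],RG)
```

```text
[0.49642213 0.18128564 0.21034428] 0.7509830832108154
trans [0.0053 0.0004 0.1115] rot [0.0036 0.0016 0.0089]
```

>>> carry_out(
  gripper=[-0.5, -0.5, -0.5, -0.5, -0.5, -0.5, -0.5],
  translation=[
    [0.003, 0, 0.02],
    [0.002, 0, 0.025],
    [0, 0, 0.025],
    [0, 0, 0.02],
    [0, 0, 0.013],
    [0, 0, 0.007],
    [0, 0, 0],
  ],
  dr=[
    [0, 0, 0],
    [0, 0, 0],
    [0, 0, 0],
    [0, 0, 0],
    [0, 0, 0],
    [0, 0, 0],
    [0, 0, 0],
  ],
)

```text
time: 10.93
tcp_pos: [0.5118, 0.2166, 0.1124]
eef_rot: [-160.2, -0.6, -7.0]
wrist_force: [-0.8, 0.4, -0.4]
width: 0.751
grasp_force: 0.0
```

>>> carry_out(
  gripper=[1, 1, 1, 1, 1, 1, 1, 1],
  translation=[
    [0, 0, 0],
    [0, 0, 0],
    [0, 0, 0],
    [0, 0, 0],
    [0, 0, 0],
    [0, 0, 0],
    [0, 0, 0],
    [0, 0, 0],
  ],
  dr=[
    [0, 0, 0],
    [0, 0, 0],
    [0, 0, 0],
    [0, 0, 0],
    [0, 0, 0],
    [0, 0, 0],
    [0, 0, 0],
    [0, 0, 0],
  ],
)

```text
time: 11.6
tcp_pos: [0.5132, 0.2158, 0.114]
eef_rot: [-160.1, -0.8, -7.1]
wrist_force: [-0.5, -2.1, 6.0]
width: 0.114
grasp_force: 60.5
```

>>> carry_out(
  gripper=[-0.5, -0.5, -0.5, -0.5, -0.5, -0.5, -0.5, -0.5],
  translation=[
    [0, 0, 0],
    [0, 0, 0],
    [0, 0, 0],
    [0, 0, 0],
    [0, 0, 0],
    [-0.002, 0, 0.004],
    [-0.002, 0, 0.006],
    [0, 0, 0],
  ],
  dr=[
    [0, 0, 0],
    [0, 0, 0],
    [0, 0, 0],
    [0, 0, 0],
    [0, 0, 0],
    [0, 0, 0],
    [0, 0, 0],
    [0, 0, 0],
  ],
)

```text
time: 12.27
tcp_pos: [0.5068, 0.22, 0.1016]
eef_rot: [-160.2, -0.5, -7.0]
wrist_force: [-0.2, -0.6, -1.2]
width: 0.751
grasp_force: 0.0
```

>>> carry_out(
  gripper=[1, 1, 1, 1, 1, 1, 1, 1],
  translation=[
    [0, 0, 0],
    [0, 0, 0],
    [0, 0, 0],
    [0, 0, 0],
    [0, 0, 0],
    [0, 0, 0],
    [0, 0, 0],
    [0, 0, 0],
  ],
  dr=[
    [0, 0, 0],
    [0, 0, 0],
    [0, 0, 0],
    [0, 0, 0],
    [0, 0, 0],
    [0, 0, 0],
    [0, 0, 0],
    [0, 0, 0],
  ],
)

```text
time: 12.93
tcp_pos: [0.5089, 0.2197, 0.1037]
eef_rot: [-160.2, -0.7, -7.1]
wrist_force: [-0.3, -1.3, 1.5]
width: 0.126
grasp_force: 61.6
```

>>> carry_out(
  gripper=[1, 1, 1, 1, 1, 1, 1, 1, 1, 1],
  translation=[
    [0, -0.0014, -0.0038],
    [0, -0.0027, -0.0075],
    [0, -0.0041, -0.0113],
    [0, -0.0048, -0.0132],
    [0, -0.0048, -0.0132],
    [0, -0.0048, -0.0132],
    [0, -0.0048, -0.0132],
    [0, -0.0048, -0.0132],
    [0, -0.0048, -0.0132],
    [0, -0.0041, -0.0113],
  ],
  dr=[
    [0, 0, 0],
    [0, 0, 0],
    [0, 0, 0],
    [0, 0, 0],
    [0, 0, 0],
    [0, 0, 0],
    [0, 0, 0],
    [0, 0, 0],
    [0, 0, 0],
    [0, 0, 0],
  ],
)

```text
time: 13.77
tcp_pos: [0.5074, 0.2203, 0.2257]
eef_rot: [-160.2, -0.8, -7.1]
wrist_force: [0.5, -0.8, -2.3]
width: 0.123
grasp_force: 61.3
```

>>> carry_out(
  gripper=[1, 1, 1],
  translation=[
    [0, -0.0027, -0.0075],
    [0, -0.0014, -0.0038],
    [0, 0, 0],
  ],
  dr=[
    [0, 0, 0],
    [0, 0, 0],
    [0, 0, 0],
  ],
)

```text
time: 14.02
tcp_pos: [0.5077, 0.2203, 0.2371]
eef_rot: [-160.1, -0.8, -7.1]
wrist_force: [-0.1, -0.1, -2.0]
width: 0.124
grasp_force: 61.3
```

Run:
```python
from regrasp import *
p0,R0=pose();s=observe();print(p0,s["time"],s["width"],s["grasp_force"],s["wrist_force"])
cal=get_calibration("wrist"); im,d=grab_frame("wrist"); W=world("wrist",d,mask=d>0,cal=cal); cv2.imwrite("pics/w6.png",im[:,:,::-1])
im,d=grab_frame("side"); t=trace("side","panel"); 
W=world("side",d,mask=t[0]["mask"]);Q=R0.inv().apply(W-p0);Q=Q[(abs(Q[:,1])<.04)];print(t[0]["conf"],len(Q));print(np.percentile(Q,[1,50,99],0).round(4))
m=(abs(Q[:,0])<.04)&(Q[:,2]>.02)&(Q[:,2]<.1);A=np.c_[Q[m][:,0],Q[m][:,2],np.ones(m.sum())]; print(np.linalg.lstsq(A,Q[m][:,1],rcond=None)[0])
p,R=goal((.5678,.1731),81,up=.12,L=.1125); print(p);to(p,R)
```

```text
[0.50771576 0.22033591 0.23709294] 14.0167 0.12426680589335368 61.31519079208374 [-0.14276761 -0.07934694 -2.02092085]
0.56 3333
[[-0.0564 -0.0099 -0.0501]
 [-0.0178 -0.0074  0.0291]
 [ 0.0435  0.0028  0.1069]]
[ 0.00118724  0.00242951 -0.00771692]
[0.56225904 0.13811576 0.22947954]
trans [ 0.0655  0.0721 -0.0198] rot [-0.6371 -0.0093  0.0345]
```

>>> carry_out(
  gripper=[1, 1, 1, 1, 1, 1, 1, 1, 1, 1],
  translation=[
    [0, 0, 0],
    [0, 0, 0],
    [0, 0, 0],
    [0, 0, 0],
    [0, 0, 0],
    [0, 0, 0],
    [0, 0, 0],
    [0, 0, 0],
    [0, 0, 0],
    [0, 0, 0],
  ],
  dr=[
    [-0.03, 0, 0],
    [-0.06, 0, 0],
    [-0.07, 0, 0.005],
    [-0.075, 0, 0.005],
    [-0.08, 0, 0.005],
    [-0.08, 0, 0.005],
    [-0.075, 0, 0.005],
    [-0.07, 0, 0.005],
    [-0.06, 0, 0],
    [-0.037, 0, 0],
  ],
)

```text
time: 15.0
tcp_pos: [0.5063, 0.2215, 0.2339]
eef_rot: [163.2, -0.5, -8.7]
wrist_force: [1.3, -0.5, -3.1]
width: 0.123
grasp_force: 61.3
```

Run:
```python
from plan import *
p0,R0=pose();s=observe();print(p0,s["time"],s["width"],s["grasp_force"])
p,R=goal((.5678,.1731),81,up=.125,L=.1125); p=p+R.apply([.004,0,0]);print(p);to(p,R)
```

```text
[0.50632948 0.22151081 0.23391187] 15.0 0.12348512318624018 61.29814267158508
[0.56620979 0.13749002 0.23447954]
trans [0.0719 0.0708 0.0214] rot [ 0.0013 -0.0094  0.0025]
```

>>> carry_out(
  gripper=[1, 1, 1, 1, 1, 1, 1, 1, 1, 1],
  translation=[
    [0.0036, 0.0035, 0.001],
    [0.0072, 0.0071, 0.0021],
    [0.01, 0.0099, 0.003],
    [0.0115, 0.0114, 0.0034],
    [0.0115, 0.0114, 0.0034],
    [0.01, 0.0099, 0.003],
    [0.0086, 0.0085, 0.0025],
    [0.0058, 0.0057, 0.0017],
    [0.0036, 0.0035, 0.001],
    [0, 0, 0],
  ],
  dr=[
    [0, 0, 0],
    [0, 0, 0],
    [0, 0, 0],
    [0, 0, 0],
    [0, 0, 0],
    [0, 0, 0],
    [0, 0, 0],
    [0, 0, 0],
    [0, 0, 0],
    [0, 0, 0],
  ],
)

```text
time: 15.83
tcp_pos: [0.5673, 0.135, 0.2366]
eef_rot: [163.4, -0.6, -8.9]
wrist_force: [-0.9, 0.2, -2.7]
width: 0.124
grasp_force: 61.3
```

>>> carry_out(
  gripper=[1, 1],
  translation=[
    [0, 0, 0],
    [0, 0, 0],
  ],
  dr=[
    [0, 0, 0],
    [0, 0, 0],
  ],
)

```text
time: 16.0
tcp_pos: [0.5664, 0.1367, 0.2364]
eef_rot: [163.4, -0.6, -8.7]
wrist_force: [0.9, -0.0, -2.0]
width: 0.125
grasp_force: 61.3
```

Run:
```python
from plan import *
p0,R0=pose();s=observe();print(p0,s["time"],s["width"],s["grasp_force"])
for up in(.03,.0):
    p,R=goal((.5678,.1731),81,up=up,L=.1125,back=.001); p=p+R.apply([.004,0,0]);print(p);to(p,R)
im,d=grab_frame("scene"); t=trace("scene","panel")[0]
W=world("scene",d,mask=t["mask"]);Q=R0.inv().apply(W-p0);Q=Q[(abs(Q[:,1])<.04)];print(t["conf"],len(Q),np.percentile(Q,[1,50,99],0).round(4).tolist())
```

```text
[0.56639333 0.13673666 0.23643286] 16.0 0.1248823069305232 61.29097580909729
[0.56605336 0.13650234 0.13947954]
trans [-0.0013 -0.0275  0.093 ] rot [-0.0014 -0.0112  0.0012]
[0.56605336 0.13650234 0.10947954]
trans [-0.0016 -0.036   0.1217] rot [-0.0014 -0.0112  0.0012]
0.87 860 [[-0.0495, -0.0072, -0.053], [0.0436, -0.0038, 0.0113], [0.0491, 0.005, 0.1039]]
```

>>> carry_out(
  gripper=[1, 1, 1, 1, 1, 1, 1, 1, 1, 1],
  translation=[
    [0, -0.0014, 0.0048],
    [0, -0.0029, 0.0096],
    [0, -0.0043, 0.0144],
    [0, -0.0049, 0.0163],
    [0, -0.0049, 0.0163],
    [0, -0.0049, 0.0163],
    [0, -0.0043, 0.0144],
    [0, -0.0029, 0.0096],
    [0, -0.0017, 0.0057],
    [0, 0, 0],
  ],
  dr=[
    [0, -0.011, 0],
    [0, 0, 0],
    [0, 0, 0],
    [0, 0, 0],
    [0, 0, 0],
    [0, 0, 0],
    [0, 0, 0],
    [0, 0, 0],
    [0, 0, 0],
    [0, 0, 0],
  ],
)

```text
time: 16.93
tcp_pos: [0.5654, 0.1361, 0.1222]
eef_rot: [163.3, 0.2, -9.0]
wrist_force: [-0.4, -0.4, -1.8]
width: 0.126
grasp_force: 61.2
```

>>> carry_out(
  gripper=[1, 1, 1, 1],
  translation=[
    [0, -0.0008, 0.0028],
    [0, -0.0008, 0.0028],
    [0, -0.0006, 0.0019],
    [0, 0, 0],
  ],
  dr=[
    [0, 0, 0],
    [0, 0, 0],
    [0, 0, 0],
    [0, 0, 0],
  ],
)

```text
time: 17.27
tcp_pos: [0.5671, 0.1363, 0.1169]
eef_rot: [163.4, -0.1, -9.0]
wrist_force: [0.2, -0.6, -2.1]
width: 0.125
grasp_force: 61.3
```

Run:
```python
from plan import *
p0,R0=pose();s=observe();print(p0,s["time"],s["width"],s["wrist_force"])
p,R=goal((.5678,.1731),81,L=.1125,back=.001); p=p+R.apply([.004,0,0]);print(p);to(p,R)
im,d=grab_frame("side");cv2.imwrite("pics/s7.png",cv2.resize(im[180:330,130:330,::-1],(800,600),interpolation=cv2.INTER_CUBIC))
```

```text
[0.56705031 0.13631835 0.11685144] 17.2667 0.12515226315181868 [ 0.22952335 -0.6351126  -2.13589467]
[0.56605336 0.13650234 0.10947954]
trans [-0.001  -0.0021  0.0071] rot [-0.0013 -0.0011  0.0004]
```

View pics/s7.png

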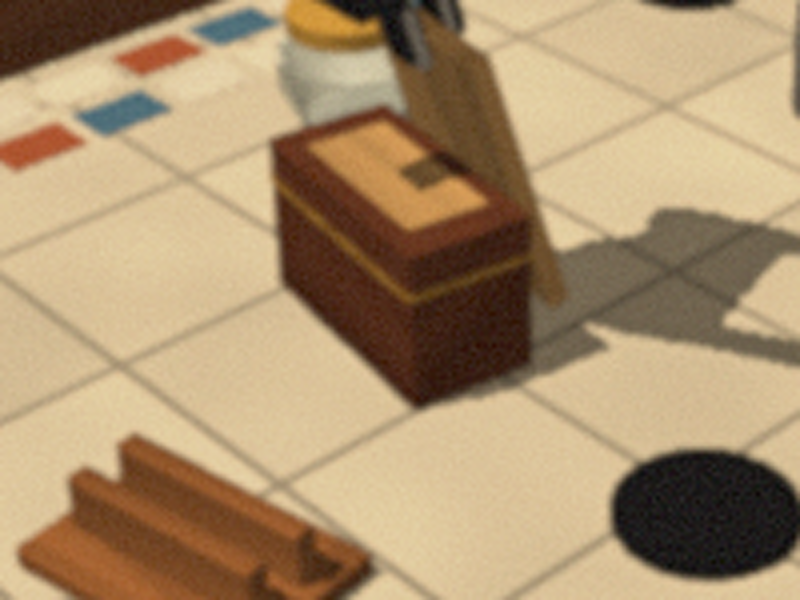

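The panel is behind the box's lantern side with its plain back to the box, about 7 mm above the table. I'll lower it gently to contact.

>>> carry_out(
  gripper=[1, 1, 1, 1, 1],
  translation=[
    [0, -0.0006, 0.0019],
    [0, -0.0006, 0.0019],
    [0, -0.0004, 0.0014],
    [0, -0.0003, 0.001],
    [0, 0, 0],
  ],
  dr=[
    [0, 0, 0],
    [0, 0, 0],
    [0, 0, 0],
    [0, 0, 0],
    [0, 0, 0],
  ],
)

```text
time: 17.73
tcp_pos: [0.5665, 0.1362, 0.1097]
eef_rot: [163.3, 0.0, -9.0]
wrist_force: [-0.0, -0.6, -1.4]
width: 0.121
grasp_force: 61.3
```

>>> carry_out(
  gripper=[1, 1, 1],
  translation=[
    [0, -0.0003, 0.001],
    [0, -0.0002, 0.0005],
    [0, 0, 0],
  ],
  dr=[
    [0, 0, 0],
    [0, 0, 0],
    [0, 0, 0],
  ],
)

```text
time: 17.98
tcp_pos: [0.5668, 0.1363, 0.1084]
eef_rot: [163.4, -0.0, -9.0]
wrist_force: [-0.9, -0.7, -1.8]
width: 0.129
grasp_force: 61.3
```

>>> carry_out(
  gripper=[1, 1, 1, 1],
  translation=[
    [0, -0.0003, 0.001],
    [0, -0.0003, 0.001],
    [0, 0, 0],
    [0, 0, 0],
  ],
  dr=[
    [0, 0, 0],
    [0, 0, 0],
    [0, 0, 0],
    [0, 0, 0],
  ],
)

```text
time: 18.32
tcp_pos: [0.5667, 0.1363, 0.1063]
eef_rot: [163.3, -0.0, -9.0]
wrist_force: [-1.2, -0.1, -1.4]
width: 0.124
grasp_force: 61.3
```

>>> carry_out(
  gripper=[1, 1, 1, 1],
  translation=[
    [0, -0.0003, 0.001],
    [0, -0.0003, 0.001],
    [0, 0, 0],
    [0, 0, 0],
  ],
  dr=[
    [0, 0, 0],
    [0, 0, 0],
    [0, 0, 0],
    [0, 0, 0],
  ],
)

```text
time: 18.65
tcp_pos: [0.567, 0.1362, 0.1054]
eef_rot: [163.3, -0.0, -9.0]
wrist_force: [-2.2, -0.4, 4.6]
width: 0.123
grasp_force: 62.2
```

>>> carry_out(
  gripper=[-0.3, -0.3, -0.3, -0.3, -0.3, -0.3, -0.3, -0.3],
  translation=[
    [0, 0, 0],
    [0, 0, 0],
    [0, 0, 0],
    [0, 0, 0],
    [0, 0, 0],
    [0, 0, 0],
    [0, 0, 0],
    [0, 0, 0],
  ],
  dr=[
    [0, 0, 0],
    [0, 0, 0],
    [0, 0, 0],
    [0, 0, 0],
    [0, 0, 0],
    [0, 0, 0],
    [0, 0, 0],
    [0, 0, 0],
  ],
)

```text
time: 19.32
tcp_pos: [0.5669, 0.1364, 0.1043]
eef_rot: [163.4, -0.0, -9.0]
wrist_force: [0.1, -1.5, 0.1]
width: 0.65
grasp_force: 0.0
```

>>> carry_out(
  gripper=[-0.3, -0.3, -0.3, -0.3, -0.3, -0.3, -0.3, -0.3],
  translation=[
    [0, 0, -0.01],
    [0, 0, -0.02],
    [0, 0, -0.03],
    [0, 0, -0.035],
    [0, 0, -0.035],
    [0, 0, -0.03],
    [0, 0, -0.02],
    [0, 0, 0],
  ],
  dr=[
    [0, 0, 0],
    [0, 0, 0],
    [0, 0, 0],
    [0, 0, 0],
    [0, 0, 0],
    [0, 0, 0],
    [0, 0, 0],
    [0, 0, 0],
  ],
)

```text
time: 19.98
tcp_pos: [0.578, 0.1895, 0.2845]
eef_rot: [163.7, -0.7, -8.9]
wrist_force: [0.9, 1.0, 1.3]
width: 0.648
grasp_force: 0.0
```

Run:
```python
from plan import *
p0,R0=pose();s=observe();print(p0,s["time"],s["width"],s["wrist_force"])
im,d=grab_frame("scene"); t=trace("scene","panel")[0]; W=world("scene",d,mask=t["mask"]); print(t["conf"],len(W))
cv2.imwrite("pics/c8.png",np.vstack([cv2.resize(im[150:310,240:450,::-1],(600,450),interpolation=cv2.INTER_CUBIC)]))
A=world("scene",d,mask=d>0)
rect(sel(A,.4,.75,.08,.3,.086,.094),"z90")
u=np.array([.156,.988]);w=W[:,:2]-[.5678,.1731]
s_=w@u;y=w@np.array([-.988,.156])
print("s,y,z pct",np.percentile(np.c_[s_,y,W[:,2]],[1,25,50,75,99],0).round(3).tolist())
m=(abs(s_+.06)<.06); k=np.polyfit(W[m,2],s_[m],1); print("tilt fit",k)
to([p0[0],p0[1],.35]); to(p0,down(-90))
```

```text
[0.57802196 0.18953537 0.28447015] 19.9833 0.6480870753243763 [0.88882901 1.04616052 1.33234433]
0.95 644
z90 [567.1 168.5] [ 82.9 142.7] 79.6 1490
s,y,z pct [[-0.091, -0.053, -0.001], [-0.046, -0.051, 0.073], [-0.031, -0.047, 0.113], [-0.023, -0.003, 0.153], [-0.016, 0.235, 0.157]]
tilt fit [ 0.32851696 -0.06989788]
trans [ 0.0025  0.0184 -0.0692] rot 
trans [ 0.0023 -0.0003 -0.0064] rot [ 0.2886  0.0195 -0.1552]
```

View pics/c8.png

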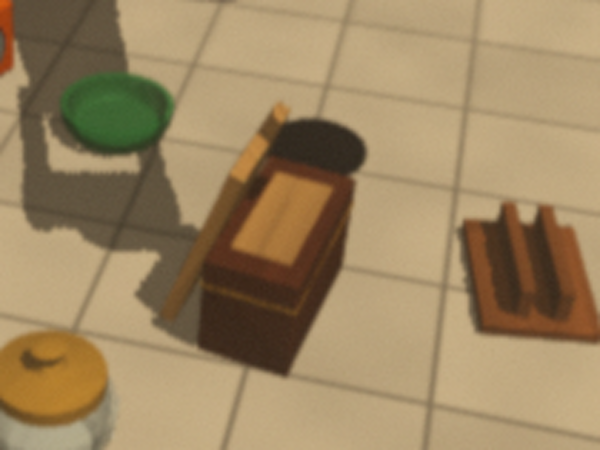

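The panel leans back on the box's middle at about 0.32 rad and is released. The crop shows it at (230,200) beside the box. Next is the lantern.

>>> carry_out(
  gripper=[1, 1, 1, 1, 1, 1, 1, 1],
  translation=[
    [0, 0.006, -0.024],
    [0.001, 0.009, -0.034],
    [0.001, 0.009, -0.034],
    [0.001, 0.006, -0.024],
    [0, 0, 0],
    [0, 0, 0],
    [0, 0, 0],
    [0, 0, 0],
  ],
  dr=[
    [0, 0, 0],
    [0, 0, 0],
    [0, 0, 0],
    [0, 0, 0],
    [0.0962, 0, 0],
    [0.0962, 0, 0],
    [0.0962, 0, 0],
    [0, 0.015, 0.07],
  ],
)

```text
time: 20.75
tcp_pos: [0.5783, 0.1878, 0.395]
eef_rot: [180.0, -0.8, -13.3]
wrist_force: [0.7, -0.8, -0.1]
width: 0.003
grasp_force: 0.0
```

Run:
```python
from plan import *
p0,R0=pose();print(p0,observe()["time"],R0.as_euler("xyz",degrees=True)); to([.46,-.24,.4],down(-103))
```

```text
[0.57826984 0.18780233 0.39503389] 20.75 [179.95865368  -0.79191202 -13.30595953]
trans [-0.0166  0.4435 -0.0049] rot [ 0.0008 -0.0138 -0.0053]
```

>>> carry_out(
  gripper=[1, 1, 1, 1, 1, 1, 1, 1, 1, 1],
  translation=[
    [-0.0015, 0.037, 0],
    [-0.0015, 0.037, 0],
    [-0.0015, 0.037, 0],
    [-0.0015, 0.037, 0],
    [-0.0015, 0.037, 0],
    [-0.0015, 0.037, 0],
    [-0.0015, 0.037, 0],
    [-0.0015, 0.037, 0],
    [-0.0015, 0.037, 0],
    [-0.0015, 0.037, 0],
  ],
  dr=[
    [0, -0.014, 0],
    [0, 0, 0],
    [0, 0, 0],
    [0, 0, 0],
    [0, 0, 0],
    [0, 0, 0],
    [0, 0, 0],
    [0, 0, 0],
    [0, 0, 0],
    [0, 0, 0],
  ],
)

```text
time: 21.58
tcp_pos: [0.4789, -0.1673, 0.3945]
eef_rot: [180.0, 0.1, -13.0]
wrist_force: [2.1, -0.2, 0.3]
width: -0.001
grasp_force: 0.0
```

>>> carry_out(
  gripper=[1, 1, 1, 1, 1],
  translation=[
    [-0.001, 0.037, 0],
    [-0.001, 0.037, 0],
    [0, 0, 0],
    [0, 0, 0],
    [0, 0, 0],
  ],
  dr=[
    [0, 0, 0],
    [0, 0, 0],
    [0, 0, 0],
    [0, 0, 0],
    [0, 0, 0],
  ],
)

```text
time: 22.0
tcp_pos: [0.4615, -0.2372, 0.3952]
eef_rot: [-180.0, 0.1, -13.0]
wrist_force: [-0.8, 0.9, 0.0]
width: -0.0
grasp_force: 0.0
```

Run:
```python
from plan import *
p0,R0=pose();print(p0,observe()["time"],R0.as_euler("xyz",degrees=True))
cal=get_calibration("wrist"); im,d=grab_frame("wrist"); cv2.imwrite("pics/w9.png",im[:,:,::-1])
W=world("wrist",d,mask=d>0,cal=cal)
B=sel(W,.43,.58,-.31,-.24,.085,.12); rect(B,"bar zone")
for lo,hi in((.085,.095),(.095,.103),(.103,.115)): rect(sel(B,.4,.6,-.4,0,lo,hi),f"{lo}")
rect(sel(W,.4,.65,-.26,-.08,.076,.083),"base"); 
C=sel(W,.45,.6,-.24,-.1,.195,.207); print(cv2.minEnclosingCircle((C[:,:2]*1000).astype(np.float32)))
for n in("thumb_bar","dial_lever"):
    for t in spot_point("wrist",n)[:2]:
        rc=np.array(t["location"])*[420,560]; print(n,t["conf"],rc.round(),world("wrist",d,rc=rc.astype(int),cal=cal).round(4))
```

```text
[ 0.46153037 -0.23721972  0.39518996] 22.0 [-1.79959253e+02  9.13565568e-02 -1.30318475e+01]
bar zone [ 497.3 -272.6] [41.6 45. ] 21.6 554
0.085 [ 505.8 -255.1] [21.5  9.5] 71.2 87
0.095 [ 501.9 -271.7] [27.1 47.5] 74.9 79
0.103 [ 499.7 -277.9] [13.4 48.5] 74.9 388
base [ 529.2 -201.3] [119.6  85.1] 13.7 1917
((528.7451171875, -170.71612548828125), 30.460365295410156)
thumb_bar 0.88 [128. 294.] [[ 0.4944 -0.273   0.1062]]
thumb_bar 0.55 [275. 327.] [[ 0.28   -0.2777  0.1067]]
dial_lever 0.91 [122. 255.] [[ 0.5128 -0.2267  0.0859]]
dial_lever 0.77 [254. 294.] [[ 0.3138 -0.2374  0.0865]]
```

View pics/w9.png

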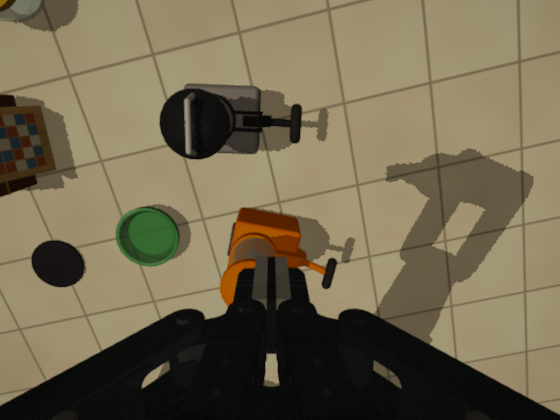

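Wrist view: the grey lantern is at (215,120) with its thumb bar at (296,123) on the arm pointing to the rear. The panel's mosaic is visible at (20,140), facing the lantern. Next, the descent onto the bar.

Run:
```python
from plan import *
to([.4987,-.2817,.15],down(-105)); p,R=pose(); print(R.inv().apply([-.259,-.966,0]))
for q in (0,.1,.3,.5,.7,.9,1.1,1.2,1.25): print(q,"r",round(65*np.cos(.6-q),1),"top z",round(65+65*np.sin(.6-q)+7,1))
```

```text
trans [0.0453 0.036  0.2466] rot [ 0.0006 -0.0007  0.0373]
[-3.74826072e-02  9.99415692e-01  5.72660665e-04]
0 r 53.6 top z 108.7
0.1 r 57.0 top z 103.2
0.3 r 62.1 top z 91.2
0.5 r 64.7 top z 78.5
0.7 r 64.7 top z 65.5
0.9 r 62.1 top z 52.8
1.1 r 57.0 top z 40.8
1.2 r 53.6 top z 35.3
1.25 r 51.7 top z 32.7
```

>>> carry_out(
  gripper=[1, 1, 1, 1, 1, 1, 1, 1, 1, 1],
  translation=[
    [0.0226, 0.018, 0],
    [0.0226, 0.018, 0],
    [0, 0, 0.03],
    [0, 0, 0.04],
    [0, 0, 0.04],
    [0, 0, 0.04],
    [0, 0, 0.04],
    [0, 0, 0.035],
    [0, 0, 0.02],
    [0, 0, 0],
  ],
  dr=[
    [0, 0, 0.037],
    [0, 0, 0],
    [0, 0, 0],
    [0, 0, 0],
    [0, 0, 0],
    [0, 0, 0],
    [0, 0, 0],
    [0, 0, 0],
    [0, 0, 0],
    [0, 0, 0],
  ],
)

```text
time: 22.98
tcp_pos: [0.494, -0.2794, 0.1455]
eef_rot: [-179.8, 0.6, -15.0]
wrist_force: [-0.3, 0.7, -0.9]
width: -0.003
grasp_force: 0.0
```

>>> carry_out(
  gripper=[1, 1],
  translation=[
    [0, 0, 0],
    [0, 0, 0],
  ],
  dr=[
    [0, 0, 0],
    [0, 0, 0],
  ],
)

```text
time: 23.15
tcp_pos: [0.4993, -0.2841, 0.1544]
eef_rot: [179.9, -0.3, -15.0]
wrist_force: [0.1, -0.9, 0.3]
width: 0.003
grasp_force: 0.0
```

Run:
```python
from plan import *
to([.4987,-.2817,.110],down(-105)); print(pose()[0],observe()["time"])
```

```text
trans [-0.0014 -0.0023  0.0443] rot [ 0.0024 -0.0048 -0.0002]
[ 0.49929414 -0.28407992  0.15435616] 23.15
```

>>> carry_out(
  gripper=[1, 1, 1, 1, 1, 1, 1, 1, 1],
  translation=[
    [0, 0, 0.015],
    [0, 0, 0.018],
    [0, 0, 0.008],
    [0, 0, 0.006],
    [0, 0.001, 0.006],
    [0, 0.001, 0.006],
    [0, 0.001, 0.006],
    [0, 0, 0.006],
    [0, 0, 0],
  ],
  dr=[
    [0, 0, 0],
    [0, 0, 0],
    [0, 0, 0],
    [0, 0, 0],
    [0, 0, 0],
    [0, 0, 0],
    [0, 0, 0],
    [0, 0, 0],
    [0, 0, 0],
  ],
)

```text
time: 23.9
tcp_pos: [0.4961, -0.2865, 0.0798]
eef_rot: [180.0, 0.0, -15.1]
wrist_force: [-0.5, -0.2, -0.1]
width: -0.001
grasp_force: 0.0
```

>>> carry_out(
  gripper=[1, 1, 1, 1, 1, 1],
  translation=[
    [0, 0, 0.006],
    [0, 0, 0.006],
    [0, 0, 0.006],
    [0, -0.001, 0.006],
    [0, -0.001, 0.004],
    [0, 0, 0],
  ],
  dr=[
    [0, 0, 0],
    [0, 0, 0],
    [0, 0, 0],
    [0, 0, 0],
    [0, 0, 0],
    [0, 0, 0],
  ],
)

```text
time: 24.4
tcp_pos: [0.4963, -0.2963, 0.057]
eef_rot: [178.7, -0.3, -14.8]
wrist_force: [-12.6, -20.3, 8.8]
width: -0.004
grasp_force: 10.9
```

The tip went down behind the bar: no vertical force, and it was pushed outward. I'll go back up and re-aim closer to the dial.

>>> carry_out(
  gripper=[1, 1, 1, 1, 1, 1, 1, 1],
  translation=[
    [0, 0.003, -0.012],
    [0, 0.002, -0.02],
    [0, 0, -0.02],
    [0, 0, -0.02],
    [0, 0, -0.02],
    [0, 0, -0.008],
    [0, 0, 0],
    [0, 0, 0],
  ],
  dr=[
    [0, 0, 0],
    [0, 0, 0],
    [0, 0, 0],
    [0, 0, 0],
    [0, 0, 0],
    [0, 0, 0],
    [0, 0, 0],
    [0, 0, 0],
  ],
)

```text
time: 25.07
tcp_pos: [0.4961, -0.2897, 0.153]
eef_rot: [179.9, -0.1, -15.1]
wrist_force: [-0.2, -0.0, -0.5]
width: 0.001
grasp_force: 0.0
```

Run:
```python
from plan import *
p0,R0=pose();print(p0,observe()["time"],observe()["wrist_force"])
for cam in("wrist","scene","side"):
    cal=get_calibration(cam); im,d=grab_frame(cam); W=world(cam,d,mask=d>0,cal=cal)
    rect(sel(W,.43,.57,-.32,-.255,.098,.112),cam+" bar")
    if cam=="side": cv2.imwrite("pics/s10.png",cv2.resize(im[90:240,320:520,::-1],(800,600),interpolation=cv2.INTER_CUBIC))
    for n in("panel",) :
        for t in trace(cam,n)[:1]:
            w=world(cam,d,mask=t["mask"],cal=cal); print(n,t["conf"],np.percentile(w,[2,50,98],0).round(3).tolist())
to([.4997,-.2779,.118],down(-105))
```

```text
[ 0.49614158 -0.28968446  0.15299807] 25.0667 [-0.1972449  -0.03133039 -0.45461803]
wrist bar [ 500.4 -274.2] [21.1 49.3] 74.6 1508
scene bar [ 501.4 -273.4] [19.9 46.1] 66.4 107
panel 0.86 [[0.522, 0.1, 0.001], [0.608, 0.137, 0.118], [0.615, 0.16, 0.157]]
side bar [ 499.1 -268.2] [19.  51.6] 75.9 90
panel 0.58 [[0.507, 0.112, 0.002], [0.537, 0.15, 0.12], [0.611, 0.164, 0.157]]
trans [ 0.0013 -0.012   0.0337] rot [ 0.0003  0.0008 -0.0015]
```

View pics/s10.png

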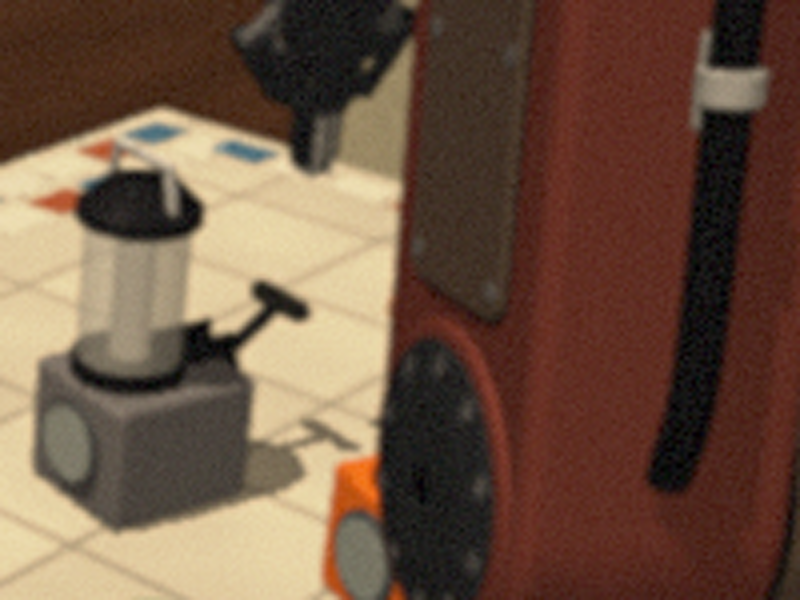

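The bar is back at rest at (280,300) in the crop. My r was about 9 mm too far out. I'll re-aim to bar centre minus 2 mm and follow its arc.

>>> carry_out(
  gripper=[1, 1, 1, 1, 1, 1, 1, 1],
  translation=[
    [0.001, -0.008, 0],
    [0, -0.0074, 0],
    [0, 0, 0],
    [0, 0, 0.015],
    [0, 0, 0.015],
    [0, 0, 0.008],
    [0, 0, 0],
    [0, 0, 0],
  ],
  dr=[
    [0, 0, 0],
    [0, 0, 0],
    [0, 0, 0],
    [0, 0, 0],
    [0, 0, 0],
    [0, 0, 0],
    [0, 0, 0],
    [0, 0, 0],
  ],
)

```text
time: 26.03
tcp_pos: [0.5008, -0.2747, 0.1147]
eef_rot: [180.0, -0.0, -15.1]
wrist_force: [-0.1, -0.2, -0.5]
width: 0.001
grasp_force: 0.0
```

>>> carry_out(
  gripper=[1, 1, 1, 1, 1, 1],
  translation=[
    [0, 0.001, 0.005],
    [0, 0.002, 0.005],
    [0, 0.003, 0.006],
    [0, 0.002, 0.006],
    [0, 0, 0],
    [0, 0, 0],
  ],
  dr=[
    [0, 0, 0],
    [0, 0, 0],
    [0, 0, 0],
    [0, 0, 0],
    [0, 0, 0],
    [0, 0, 0],
  ],
)

```text
time: 26.53
tcp_pos: [0.4984, -0.2828, 0.0924]
eef_rot: [180.0, -0.0, -15.1]
wrist_force: [0.3, -0.7, 0.2]
width: -0.001
grasp_force: 0.0
```

```bash
cat > st.py <<'E'
from plan import *
p0,R0=pose();s=observe();w=np.array([-.259,-.966,0]);d=p0-[.5137,-.2257,0]
print("r",d@w,"side",d@[.966,-.259,0],"z",p0[2],"F",s["wrist_force"].round(1),s["time"])
E
python3 st.py
```

```text
r 0.05910050089915329 side 3.79490539781705e-05 z 0.09243124759226702 F [ 0.3 -0.7  0.2] 26.5333
```

```bash
cat >> st.py <<'E'
for cam in("wrist","scene","side"):
    cal=get_calibration(cam); im,dd=grab_frame(cam); W=world(cam,dd,mask=dd>0,cal=cal)-[.5137,-.2257,0]
    r=W@w; sd=W@[.966,-.259,0]
    for a,b in((-26,-14),(-11,11),(14,26)):
        m=(sd*1000>a)&(sd*1000<b)&(r>.04)&(r<.09)&(W[:,2]>.015)&(W[:,2]<.13)
        if m.sum()>8: print(cam,a,b,m.sum(),"r",np.percentile(r[m],[5,50,95]).round(4),"z",np.percentile(W[m,2],[5,50,95]).round(4))
E
python3 st.py
```

```text
r 0.05910050089915329 side 3.79490539781705e-05 z 0.09243124759226702 F [ 0.3 -0.7  0.2] 26.5333
wrist -11 11 914 r [0.0413 0.0506 0.0604] z [0.096  0.1062 0.128 ]
wrist 14 26 594 r [0.0483 0.0542 0.0599] z [0.1018 0.1062 0.1085]
scene -26 -14 20 r [0.0459 0.0491 0.0559] z [0.0983 0.1046 0.1084]
scene -11 11 67 r [0.042  0.048  0.0559] z [0.0974 0.1061 0.1272]
scene 14 26 27 r [0.0465 0.0497 0.056 ] z [0.0985 0.1048 0.109 ]
side -26 -14 22 r [0.0441 0.0464 0.0532] z [0.0984 0.1055 0.1086]
side -11 11 51 r [0.042  0.0472 0.0539] z [0.099  0.1066 0.1271]
side 14 26 9 r [0.0443 0.0464 0.0495] z [0.0996 0.1049 0.1084]
```

The dial is still at rest and the narrow side of the tips keeps slipping past the bar. I'll raise, then turn the tool 90° so the 22 mm pad width lies across the bar.

>>> carry_out(
  gripper=[1, 1, 1, 1, 1, 1, 1, 1, 1, 1],
  translation=[
    [0, 0.001, -0.02],
    [0, 0, -0.025],
    [0, 0, -0.01],
    [0, 0, 0],
    [0, 0, 0],
    [0, 0, 0],
    [0, 0, 0],
    [0, 0, 0],
    [0, 0, 0],
    [0, 0, 0],
  ],
  dr=[
    [0, 0, 0],
    [0, 0, 0],
    [0, 0, 0],
    [0, 0, -0.12],
    [0, 0, -0.12],
    [0, 0, -0.12],
    [0, 0, -0.12],
    [0, 0, -0.12],
    [0, 0, -0.12],
    [0, 0, -0.12],
  ],
)

```text
time: 27.52
tcp_pos: [0.4989, -0.2838, 0.1484]
eef_rot: [179.8, -0.0, 33.4]
wrist_force: [-0.1, 0.7, 0.2]
width: -0.001
grasp_force: 0.0
```

>>> carry_out(
  gripper=[1, 1, 1, 1, 1, 1, 1, 1, 1, 1],
  translation=[
    [0, 0, 0],
    [0, 0, 0],
    [0, 0, 0],
    [0, 0, 0],
    [0, 0, 0],
    [0, 0, 0],
    [0, 0, 0],
    [0, 0, 0],
    [0, 0, 0],
    [0, 0, 0],
  ],
  dr=[
    [0, 0, -0.12],
    [0, 0, -0.12],
    [0, 0, -0.12],
    [0, 0, -0.12],
    [0, 0, -0.12],
    [0, 0, -0.12],
    [0, 0, -0.01],
    [0, 0, 0],
    [0, 0, 0],
    [0, 0, 0],
  ],
)

```text
time: 28.35
tcp_pos: [0.4988, -0.2837, 0.1482]
eef_rot: [179.9, 0.1, 74.8]
wrist_force: [-0.6, -0.4, 0.8]
width: -0.001
grasp_force: 0.0
```

```bash
head -3 st.py > st0.py
cat >> st0.py <<'E'
print(R0.as_euler("xyz",degrees=True).round(1),"w in tool",R0.inv().apply(w).round(3))
E
python3 st0.py
```

```text
r 0.059922325221217 side 0.0005938923935531832 z 0.14823403570180105 F [-0.6 -0.4  0.8] 28.35
[1.799e+02 1.000e-01 7.480e+01] w in tool [-1.     0.004  0.001]
```

>>> carry_out(
  gripper=[1, 1, 1, 1, 1, 1, 1, 1],
  translation=[
    [0, 0, 0],
    [0, 0, 0],
    [0, 0, 0],
    [0.0087, 0, 0.0023],
    [-0.0038, 0, 0.0145],
    [-0.0038, 0, 0.0145],
    [0, 0, 0],
    [0, 0, 0],
  ],
  dr=[
    [0, 0.087, 0],
    [0, 0.087, 0],
    [0, 0.086, 0],
    [0, 0, 0],
    [0, 0, 0],
    [0, 0, 0],
    [0, 0, 0],
    [0, 0, 0],
  ],
)

```text
time: 29.02
tcp_pos: [0.5004, -0.2739, 0.1173]
eef_rot: [-179.9, -14.9, 74.8]
wrist_force: [0.1, 0.3, 0.1]
width: -0.003
grasp_force: 0.0
```

```bash
python3 st0.py; python3 st.py | grep -v "^r"
```

```text
r 0.049971366870135946 side -0.00032976636594513563 z 0.11731110611901066 F [0.1 0.3 0.1] 29.0167
[-179.9  -14.9   74.8] w in tool [-0.967  0.002 -0.257]
wrist -26 -14 428 r [0.047  0.0526 0.0589] z [0.103  0.1067 0.1086]
wrist -11 11 989 r [0.0416 0.0499 0.0561] z [0.0977 0.1069 0.1089]
wrist 14 26 354 r [0.0472 0.0526 0.0588] z [0.103  0.1067 0.1087]
scene -26 -14 19 r [0.046  0.0482 0.0546] z [0.0997 0.1065 0.1097]
scene -11 11 57 r [0.0414 0.0475 0.0557] z [0.0961 0.1046 0.1091]
scene 14 26 27 r [0.0465 0.0501 0.0557] z [0.0978 0.1049 0.1095]
side -26 -14 26 r [0.0435 0.0466 0.0515] z [0.0977 0.1043 0.1097]
side -11 11 46 r [0.042  0.0458 0.0544] z [0.0974 0.1059 0.1092]
side 14 26 9 r [0.0434 0.0467 0.0486] z [0.0968 0.1059 0.1086]
```

>>> carry_out(
  gripper=[1, 1, 1, 1, 1],
  translation=[
    [-0.0012, 0, 0.0048],
    [-0.0012, 0, 0.0048],
    [-0.0017, 0, 0.0048],
    [0, 0, 0],
    [0, 0, 0],
  ],
  dr=[
    [0, 0, 0],
    [0, 0, 0],
    [0, 0, 0],
    [0, 0, 0],
    [0, 0, 0],
  ],
)

```text
time: 29.58
tcp_pos: [0.5006, -0.2749, 0.1025]
eef_rot: [180.0, -14.9, 74.9]
wrist_force: [0.2, 0.5, 0.1]
width: 0.004
grasp_force: 0.0
```

```bash
python3 st0.py; python3 st.py | grep -v "^r"
```

```text
r 0.05088912734475483 side 9.188905445826841e-05 z 0.10253127744017237 F [0.2 0.5 0.1] 29.5833
[180.  -14.9  74.9] w in tool [-0.967  0.002 -0.257]
wrist -26 -14 482 r [0.0472 0.0526 0.0589] z [0.1033 0.1069 0.1087]
wrist -11 11 1043 r [0.0416 0.0494 0.0566] z [0.0974 0.1065 0.1087]
wrist 14 26 403 r [0.0475 0.0528 0.0588] z [0.1031 0.1066 0.1087]
scene -26 -14 18 r [0.0455 0.049  0.0557] z [0.0998 0.1058 0.1086]
scene -11 11 59 r [0.0428 0.0474 0.0538] z [0.0964 0.1044 0.1095]
scene 14 26 28 r [0.0446 0.0498 0.0573] z [0.0972 0.1046 0.1087]
side -26 -14 29 r [0.043  0.0467 0.052 ] z [0.0979 0.1036 0.1094]
side -11 11 47 r [0.0413 0.0466 0.0529] z [0.0965 0.1053 0.1089]
side 14 26 9 r [0.0438 0.0455 0.0528] z [0.1    0.1054 0.1072]
```

Run:
```python
from plan import *
p0,R0=pose()
for cam in("wrist","scene","side"):
    cal=get_calibration(cam); im,dd=grab_frame(cam); Q=R0.inv().apply(world(cam,dd,mask=dd>0,cal=cal)-p0)*1000
    for z0 in range(-60,15,6):
        m=(abs(Q[:,0])<40)&(abs(Q[:,1])<40)&(Q[:,2]>z0)&(Q[:,2]<=z0+6)
        if m.sum()>4: print(cam,z0,m.sum(),"x",np.percentile(Q[m,0],[3,50,97]).round(),"y",np.percentile(Q[m,1],[3,50,97]).round())
```

```text
wrist -60 581 x [ 7.  8. 12.] y [-13.  -0.  12.]
wrist -54 512 x [ 7. 11. 12.] y [-13.   0.  13.]
wrist -48 449 x [ 7.  8. 12.] y [-13.   0.  13.]
wrist -42 310 x [ 7. 11. 12.] y [-12.  -0.  11.]
wrist -36 17 x [11. 11. 11.] y [-7. -0.  6.]
wrist -12 95 x [-4. -2.  0.] y [-20.  -5.  17.]
wrist -6 1737 x [-7.  0.  4.] y [-24.  -2.  21.]
wrist 0 300 x [2. 4. 7.] y [-23.  -2.  20.]
wrist 6 226 x [ 5.  9. 13.] y [-6. -1.  3.]
wrist 12 214 x [ 9. 14. 18.] y [-6. -1.  3.]
scene -60 34 x [-5.  8. 14.] y [-14.   6.  15.]
scene -54 32 x [-3.  9. 13.] y [-12.   4.  15.]
scene -48 33 x [-4.  8. 13.] y [-12.   7.  14.]
scene -42 25 x [-1. 10. 14.] y [-12.   2.  12.]
scene -36 16 x [-5.  6. 12.] y [-3.  5.  8.]
scene -6 61 x [-4.  3.  6.] y [-21.   2.  21.]
scene 0 38 x [-1.  4.  6.] y [-21.   3.  22.]
scene 6 16 x [ 0.  8. 12.] y [-17.  -1.  11.]
scene 12 14 x [ 7. 14. 21.] y [-4.  1.  3.]
side -60 29 x [-4. 10. 16.] y [-16.  -9.  10.]
side -54 32 x [-4. 10. 16.] y [-17.  -9.  11.]
side -48 28 x [-2. 11. 14.] y [-15.  -8.  10.]
side -42 23 x [-5. 10. 16.] y [-14.  -6.   8.]
side -36 17 x [-7.  5. 13.] y [-10.  -5.   3.]
side -6 45 x [-2.  4.  8.] y [-27.  -6.  19.]
side 0 38 x [-1.  6.  9.] y [-27.  -8.  17.]
side 6 18 x [-1. 10. 18.] y [-18.  -5.   5.]
side 12 12 x [12. 16. 19.] y [-9. -5. -1.]
```

The depth shows the real fingertips end about 34 mm short of the reported TCP, which explains the shallow grip and the missed pushes. I'll plan with the true tip.

```bash
cat > tip.py <<'E'
from plan import *
w=np.array([-.259,-.966,0]);O=np.array([.5137,-.2257,0])
th=.35; k=np.array([0,0,1.])
z=-k*np.cos(th)-w*np.sin(th); x=-w*np.cos(th)+k*np.sin(th); RT=Ro.from_matrix(np.stack([x,np.cross(z,x),z],1))
def T(r,h): return O+r*w+h*k+.034*z
def tip():
    p,R=pose(); t=p-.034*R.apply([0,0,1]); return (t-O)@w,t[2]
E
python3 - <<'E'
from tip import *
print("tip",tip()); to(T(.053,.115),RT); prev=None
P=(T(.053,.115),RT)
for r,h in((.055,.100),(.060,.085),(.062,.066),(.060,.052),(.056,.042),(.054,.036)): to(T(r,h),RT,P); P=(T(r,h),RT)
E
```

```text
tip (np.float64(0.05999211287811547), np.float64(0.13639410766525298))
trans [ 0.0044 -0.0009  0.0223] rot [ 0.0026  0.0915 -0.0015]
trans [-0.007  -0.      0.0134] rot [0. 0. 0.]
trans [-0.0098 -0.      0.0124] rot [0. 0. 0.]
trans [-0.0084 -0.      0.0172] rot [0. 0. 0.]
trans [-0.0029  0.      0.0138] rot [0. 0. 0.]
trans [0.0003 0.     0.0108] rot [0. 0. 0.]
trans [-0.0002  0.      0.0063] rot [0. 0. 0.]
```

>>> carry_out(
  gripper=[1, 1, 1, 1, 1, 1, 1, 1, 1],
  translation=[
    [0.0022, 0, 0.011],
    [0.0022, -0.0009, 0.0113],
    [0, 0, 0],
    [0, 0, 0],
    [0, 0, 0],
    [-0.0035, 0, 0.0067],
    [-0.0035, 0, 0.0067],
    [0, 0, 0],
    [0, 0, 0],
  ],
  dr=[
    [0, 0, 0],
    [0, 0, 0],
    [0, 0.0915, 0],
    [0, 0, 0],
    [0, 0, 0],
    [0, 0, 0],
    [0, 0, 0],
    [0, 0, 0],
    [0, 0, 0],
  ],
)

```text
time: 30.63
tcp_pos: [0.5019, -0.2727, 0.0693]
eef_rot: [179.8, -19.4, 75.0]
wrist_force: [-6.9, -8.6, 8.3]
width: -0.006
grasp_force: 5.4
```

```bash
python3 -c "
from tip import *
print(tip(),observe()['wrist_force'].round(1));to(T(.060,.085),RT)"; python3 st.py | grep -v "^r"
```

```text
(np.float64(0.05975150185248015), np.float64(0.1013894801826089)) [-6.9 -8.6  8.3]
trans [-0.0053 -0.0008  0.0154] rot [0.0042 0.0112 0.0002]
wrist -26 -14 616 r [0.0527 0.0578 0.0643] z [0.0933 0.097  0.0989]
wrist -11 11 2230 r [0.0426 0.0545 0.061 ] z [0.0883 0.1153 0.1286]
wrist 14 26 452 r [0.0528 0.0575 0.0638] z [0.0932 0.0968 0.0988]
scene -26 -14 17 r [0.0505 0.0543 0.0625] z [0.0909 0.098  0.1265]
scene -11 11 144 r [0.0425 0.0532 0.0609] z [0.0874 0.1086 0.1281]
scene 14 26 35 r [0.0508 0.0567 0.0661] z [0.0892 0.0967 0.122 ]
side -26 -14 44 r [0.0501 0.0549 0.069 ] z [0.0886 0.0984 0.1269]
side -11 11 128 r [0.0432 0.0521 0.0622] z [0.0879 0.1079 0.1261]
side 14 26 10 r [0.0522 0.0545 0.0613] z [0.0897 0.0979 0.1235]
```

>>> carry_out(
  gripper=[1, 1, 1, 1, 1, 1, 1, 1],
  translation=[
    [-0.0046, 0, 0.0036],
    [-0.0046, 0, 0.0036],
    [-0.0046, 0, 0.0038],
    [-0.0022, 0, 0.006],
    [-0.0022, 0, 0.006],
    [-0.0022, 0, 0.006],
    [0, 0, 0],
    [0, 0, 0],
  ],
  dr=[
    [0, 0, 0],
    [0, 0, 0],
    [0, 0, 0],
    [0, 0, 0],
    [0, 0, 0],
    [0, 0, 0],
    [0, 0, 0],
    [0, 0, 0],
  ],
)

```text
time: 31.45
tcp_pos: [0.5005, -0.2777, 0.0337]
eef_rot: [179.8, -19.9, 74.9]
wrist_force: [-0.6, -3.1, 2.6]
width: 0.0
grasp_force: 1.7
```

```bash
python3 -c "
from tip import *
print(tip(),observe()['wrist_force'].round(1));to(T(.060,.052),RT)"; python3 st.py | grep -v "^r"
```

```text
(np.float64(0.06524902988854718), np.float64(0.06567010259478685)) [-0.6 -3.1  2.6]
trans [ 0.0004 -0.0008  0.0146] rot [ 0.0042  0.0032 -0.0012]
wrist -26 -14 2518 r [0.06   0.0726 0.0852] z [0.0596 0.1156 0.1218]
wrist -11 11 6881 r [0.0469 0.0675 0.085 ] z [0.0612 0.1013 0.1227]
wrist 14 26 2278 r [0.0604 0.0729 0.0851] z [0.0597 0.1161 0.1218]
scene -26 -14 46 r [0.0567 0.0699 0.0762] z [0.058  0.1116 0.1237]
scene -11 11 246 r [0.0494 0.0636 0.0758] z [0.059  0.0915 0.1243]
scene 14 26 70 r [0.0577 0.0697 0.0866] z [0.0567 0.0977 0.1275]
side -26 -14 92 r [0.0551 0.0675 0.0827] z [0.0556 0.0976 0.1272]
side -11 11 220 r [0.0505 0.0618 0.0729] z [0.0585 0.0886 0.1217]
side 14 26 32 r [0.0559 0.0679 0.0739] z [0.0587 0.1147 0.1267]
```

>>> carry_out(
  gripper=[1, 1, 1, 1, 1, 1, 1, 1, 1],
  translation=[
    [-0.0008, 0, 0.0061],
    [-0.0008, 0, 0.0061],
    [-0.0008, 0, 0.0061],
    [-0.0001, 0, 0.0042],
    [-0.0001, 0, 0.0042],
    [-0.0001, 0, 0.0042],
    [0, 0, 0],
    [0, 0, 0],
    [0, 0, 0],
  ],
  dr=[
    [0, 0, 0],
    [0, 0, 0],
    [0, 0, 0],
    [0, 0, 0],
    [0, 0, 0],
    [0, 0, 0],
    [0, 0, 0],
    [0, 0, 0],
    [0, 0, 0],
  ],
)

```text
time: 32.35
tcp_pos: [0.5027, -0.2688, 0.0042]
eef_rot: [179.8, -20.0, 74.9]
wrist_force: [0.1, -4.1, 4.7]
width: -0.001
grasp_force: 2.9
```

```bash
sed -i 's/(W\[:,2\]<.13)/(W[:,2]<tz)/; s/^for cam/tz=(p0[2]-.034*R0.as_matrix()[2,2])+.012\nfor cam/' st.py; python3 -c "
from tip import *
print(tip(),observe()['wrist_force'].round(1))"; python3 st.py | grep -v "^r"
```

```text
(np.float64(0.056132636507499986), np.float64(0.03611485337112326)) [ 0.1 -4.1  4.7]
wrist -26 -14 624 r [0.0467 0.0521 0.0583] z [0.0286 0.0325 0.0344]
wrist -11 11 948 r [0.0409 0.047  0.0521] z [0.0297 0.0398 0.0473]
wrist 14 26 487 r [0.0468 0.0518 0.0579] z [0.029  0.0323 0.0342]
scene -11 11 51 r [0.0443 0.0488 0.059 ] z [0.0287 0.0409 0.0472]
scene 14 26 28 r [0.0451 0.0491 0.0563] z [0.0239 0.0307 0.0352]
side -26 -14 30 r [0.0445 0.0473 0.0538] z [0.0238 0.0306 0.0356]
side -11 11 50 r [0.0426 0.0465 0.0599] z [0.0281 0.0384 0.0476]
```

>>> carry_out(
  gripper=[1, 1, 1, 1, 1, 1],
  translation=[
    [0, 0, 0.0005],
    [0, 0, 0],
    [0, 0, 0],
    [0, 0, 0],
    [0, 0, 0],
    [0, 0, 0],
  ],
  dr=[
    [0, 0, 0],
    [0, 0, 0],
    [0, 0, 0],
    [0, 0, 0],
    [0, 0, 0],
    [0, 0, 0],
  ],
)

```text
time: 33.0
tcp_pos: [0.5028, -0.2685, 0.0036]
eef_rot: [179.8, -20.1, 74.9]
wrist_force: [0.7, -3.1, 4.6]
width: 0.003
grasp_force: 3.0
```

Run:
```python
from tip import *
print(tip(),observe()['wrist_force'].round(1),observe()["time"])
im,d=grab_frame("scene"); t=trace("scene","panel")[0]; W=world("scene",d,mask=t["mask"])
w2=W[:,:2]-[.5678,.1731]; s=w2@[.156,.988]; print(t["conf"],np.polyfit(W[:,2][abs(s+.06)<.06],s[abs(s+.06)<.06],1),np.percentile(W,[2,50,98],0).round(3).tolist())
A=world("scene",d,mask=d>0); rect(sel(A,.48,.65,.1,.26,.086,.094),"box")
print(finish_job())
```

```text
(np.float64(0.055857330929469776), np.float64(0.035574110743601055)) [ 0.7 -3.1  4.6] 33.0
0.88 [ 0.30611861 -0.06733412] [[0.522, 0.1, 0.007], [0.608, 0.137, 0.12], [0.615, 0.161, 0.156]]
box [567.6 168.3] [ 82.8 142.7] 80.1 1491
the job is handed in; nothing more can be done
None
```

I handed the job in at 33 s, with the panel leaning about 0.3 rad on the box's lantern side, picture to the lantern, and the fingers holding the thumb bar at the third click (about 1.2 rad, 4.6 N); no verdict came back. On the first carry the panel slipped and came to rest against the box's far side; I regrasped it, and the box still measures where it started. I did not re-measure the bowl, ashtray, coasters and spinning top.

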